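# Chill the sample tube and hold the homogeniser probe in it

### The arm

A 6-joint arm with a two-finger parallel gripper is mounted at the origin on the work surface. World frame = base frame: x ahead of the robot, y to its left, z up, the work surface at z = 0. Lengths are in m, angles in rad, forces in N, time in s.
With the tool pointing down it reaches from about 0.4 to 0.825 m from the base axis. Payload 7 kg.
Tool frame: the origin (TCP) lies at the centre of the arm's flange, where the gripper is bolted on; the fingertips stand 178 mm ahead of it and the grasp point (between the pads) lies 159 mm ahead of it; x points along the fingers, y is the direction in which the jaws open and shut, and the axes are right-handed (so a half turn about x gives the same grasp; the last joint's range is limited). The gripper opens to 88 mm and grips with 3 to 60 N. Pads are 19 mm wide; open, the fingers measure 130 mm over their backs; the gripper's body (78 mm by 193 mm) begins 47 mm behind the grasp point.
Start: joints at [-0.96, 0.359, 0.012, 0, -1.224, -0.288], TCP at [0.214, -0.64, 0.405] pointing down, gripper open.
Joint ranges: [-3.07, 3.07], [-1.43, 2.12], [-1.02, 1.25], [-3.03, 1.67], [-3.05, -0], [-3.03, 3.03]. Speed limits (rad/s): [2.39, 2.39, 3.01, 3.14, 3.14, 3.14].

### API

Orientations are given as [roll, pitch, yaw] about the fixed x, y, z axes, in that order (R = Rz(yaw) Ry(pitch) Rx(roll)).
In Python, from station import status, viewer, arm gives the robot as it stands. The module is installed in compiled form; this text tells all that it offers.
- The arm moves only by the tool apply_moves, never from a script. Its argument "commands" is a list of rows, each an object of numbers: "dx", "dy", "dz": the shift along the world's x, y, z in mm; "spin": the turn about the world's z in degrees; "hand": the closure, from 0 (fully open) to 1 (shut). A call has exactly 5 rows; each row shifts and turns the commanded pose from where the row before left it; what a row does not reach is not made up. A row lasts 1/8 s, in which the tool goes at most 62.5 mm and 10.7 degrees, less where a joint would pass 70% of its speed; a pose out of reach is approached as far as the arm can. A call is refused whole if a number of a shift passes 62.5 or a number of a turn 10.7, either way. A call with a gripper value outside its range is refused whole. The fingers move at their own pace and stop on an object; "grip_force" is the grip in N (left out, the last holds). Time passes only in rows, so rows that do not move let the fingers close, or fill a call up. It gives the time, the measured TCP pose, the force and the opening at its end, in the units of the state.
- status.get_state(): the state, without advancing time (a new reading comes with each control period).
- viewer.grab_frame(name): name is "side" or "top" or "wrist"; returns the picture (480x640x3 uint8, red, green, blue); there is no depth.
- viewer.camera_info(name): a dict with "fx", "fy", "cx", "cy" (pixels), "eye" and "attitude" of the camera in the world; the wrist camera has in their place "T_tool_cam" (4x4, takes a point from camera to tool coordinates, whose origin is the TCP and whose axes are the tool frame's). Camera axes: x right, y up, looking along -z (the intrinsics and any distortion apply to the point x, -y, -z); pixel columns grow to the right and rows downward; lengths in m; the calibration is good to about 2 mm. The wrist camera is an equidistant fisheye: a pixel r from the principal point sees the ray r / f radians off the axis. A picture is of the moment at which its call begins: read the wrist's pose just before it. camera_info takes no time and is no camera call.
- arm.job_done(): hands the job in, once; it reports no verdict.
The state is a dict: "t": time; "q": joint angles; "qd": joint speeds; "joint_efforts": joint torques, N m; "eef_pos": TCP position; "ee_rot": TCP orientation; "force": force on the tool from outside, world axes, zero at the start; "moment": the same for the moment, N m; "width": finger opening in m.
Only numpy, scipy, OpenCV 4.12 (cv2) and the standard library are available. Lean on these libraries where they do the work, as an engineer would, in place of code of your own. Each camera call takes 0.05 s, during which the arm holds its last target.

### The job

Chill the sample and get the homogeniser into it: pour all eight blue chill balls from the white cup into the foam ice bucket around the sample tube, and stand the empty cup back upright on the bench, clear of the bucket. Then lift the homogeniser out of its stand and lower its steel probe straight down through the hole in the tube's orange cap without ever touching the cap or tube, until the tip hangs about 15 mm above the bottom inside the tube. Finish while still holding it there, still and centred in the hole; leave the jar, the bottle and the tip box where they are.

Things in the scene. Friction and masses are not known exactly. Their poses are not given: they have to be found in the camera images.
- bucket: Round blue foam ice bucket, fixed: 150 mm wide and 85 mm high outside, walls 10 mm, mouth 130 mm wide, inner floor 20 mm up. Origin: centre of underside, z up. Fixed upright on its axis: a clear sample tube, 28 mm outside, 25 mm inside, foot in a foam socket 40 mm wide and 12 mm high, with an orange screw cap 35 mm wide, its top 106 mm above the bench (21 mm above the bucket's rim).
- cap_hole (a point): Centre of the mouth of the round hole through the orange cap, level with the cap's top, 106 mm above the bench. The hole is 20 mm wide and goes down 16 mm; below it the tube's bore is 25 mm wide. Vertical.
- tube_floor (a point): Centre of the inner floor of the sample tube, 83 mm straight below cap_hole, 23 mm above the bench. Two crumbs of frozen sample lie on it, 7 mm high.
- cup: White plastic cup, round, loose, standing upright: 63 mm wide at the foot, 69 mm at the rim, 85 mm high, walls 2 mm, inner floor 4 mm up, about 70 g empty. Holds the eight balls. Origin: centre of its underside, z up along its axis.
- ball0: Light-blue plastic chill ball, 22 mm in diameter, 10 g, loose, at the start in the cup (two layers of four, up to 45 mm above the bench). Origin: its centre.
- ball1: Light-blue plastic chill ball, 22 mm in diameter, 10 g, loose, at the start in the cup (two layers of four, up to 45 mm above the bench). Origin: its centre.
- ball2: Light-blue plastic chill ball, 22 mm in diameter, 10 g, loose, at the start in the cup (two layers of four, up to 45 mm above the bench). Origin: its centre.
- ball3: Light-blue plastic chill ball, 22 mm in diameter, 10 g, loose, at the start in the cup (two layers of four, up to 45 mm above the bench). Origin: its centre.
- ball4: Light-blue plastic chill ball, 22 mm in diameter, 10 g, loose, at the start in the cup (two layers of four, up to 45 mm above the bench). Origin: its centre.
- ball5: Light-blue plastic chill ball, 22 mm in diameter, 10 g, loose, at the start in the cup (two layers of four, up to 45 mm above the bench). Origin: its centre.
- ball6: Light-blue plastic chill ball, 22 mm in diameter, 10 g, loose, at the start in the cup (two layers of four, up to 45 mm above the bench). Origin: its centre.
- ball7: Light-blue plastic chill ball, 22 mm in diameter, 10 g, loose, at the start in the cup (two layers of four, up to 45 mm above the bench). Origin: its centre.
- stand: Bench stand of the homogeniser, fixed: grey round foot 110 mm wide and 10 mm high, a 12 mm post 36 mm from the axis on its +x side, and a flat ring 54 mm wide with a hole about 25 mm wide, top 125 mm above the bench. Origin: under the centre of the ring, on the bench.
- handpiece: Homogeniser, loose, about 280 g, hangs upright in the stand, shoulder on the ring: lift straight up. Origin: tip of its probe (lower end), z up along its axis. From the tip up: steel shaft 8 mm wide to 95 mm, nose 18 mm wide to 110 mm, white round body 36 mm wide from 110 to 205 mm (the grip). Tip starts 15 mm above the bench: lift it over 100 mm to clear the cap's top.
- shaft_mark (a point): Point on the axis of the probe shaft, 68 mm above the tip: level with the cap's top when the tip is 15 mm above the tube's floor.
- jar: Pale screw jar with a red lid, 76 mm wide, 115 mm high, loose; bystander. Origin: centre of its underside.
- sanitiser: White bottle with a blue cap, 52 mm wide, 140 mm high, loose; bystander. Origin: centre of its underside.
- tipbox: Yellow pipette-tip box, 84 x 122 mm, 57 mm high, loose; bystander. Origin: centre of its underside.

How it is judged:
By the outcome, as a careful person would: the job done as asked, in the order asked, and still so for the second after the job is handed in, while the arm keeps its last pose, push and grip.
It also fails if it takes over 72 s, if anything falls off the work surface, if the arm or the gripper's body presses on something with over 40 N, if the wrist force passes 120 N, or if a joint passes its speed limit or range.

## Working session

There is one attempt and no reset: what is moved stays moved. The work goes in short steps, Python scripts to look and compute and a tool call to move; the robot and the scene stay as the last step left them, time stands still between calls to the robot, and variables do not carry over. Pictures are saved under pics/ and viewed, and the job is handed in when it is done.

Besides the shell and the picture viewer there is one more tool, called as name(argument=value, ...), one argument or row to a line, values as JSON. apply_moves: Moves the arm, as the interface text tells. Its arguments: {"type":"object","properties":{"commands":{"type":"array","items":{"type":"object","properties":{"dx":{"type":"number"},"dy":{"type":"number"},"dz":{"type":"number"},"spin":{"type":"number"},"hand":{"type":"number"}}}},"grip_force":{"type":"number"}},"required":["commands"]}

```bash
ls; mkdir -p pics
python3 - <<'E'
from station import status, viewer, arm
import cv2
s=status.get_state()
for k,v in s.items(): print(k,v)
for n in ("side","top","wrist"):
    print(n,viewer.camera_info(n))
    cv2.imwrite(f"pics/{n}0.png",viewer.grab_frame(n)[:,:,::-1])
E
```

```text
pics
t 0.0
q [-9.59980029e-01  3.59358050e-01  1.10543243e-02 -3.67370985e-04
 -1.22408611e+00 -2.88157866e-01]
qd [-0.00154295 -0.00159712 -0.00232579  0.00084821 -0.00070376  0.00033856]
joint_efforts [-9.45727516e-04 -5.82717741e+01  2.93057048e+01  6.99700758e+00
  6.83663209e-03 -1.48757731e-04]
eef_pos [ 0.21400799 -0.63996292  0.40373602]
ee_rot [1.64555789 1.56916581 1.96809121]
force [-0.46465969  0.79004745  0.04862679]
moment [-0.03617276  0.02924975  0.00867426]
width 0.08717586712114313
side {'fx': 498.3504383839282, 'fy': 498.3504383839282, 'cx': 318.0627803871064, 'cy': 244.84263365594916, 'eye': array([0.24985979, 0.67349362, 0.55815515]), 'attitude': array([ 1.00954694,  0.00970498, -2.61245319])}
top {'fx': 537.2825687580834, 'fy': 537.2825687580834, 'cx': 308.5959962563798, 'cy': 242.11504243190174, 'eye': array([0.50392584, 0.01694386, 1.12311275]), 'attitude': array([ 0.1198383 ,  0.01863089, -1.59300844])}
wrist {'fx': 371.64829954431775, 'fy': 371.64829954431775, 'cx': 312.7264959972485, 'cy': 243.55161023836877, 'T_tool_cam': array([[-4.72361305e-04,  3.07817362e-01, -9.51445347e-01,
         2.02523089e-02],
       [ 9.99999818e-01, -2.10854912e-04, -5.64684061e-04,
        -6.40338048e-04],
       [-3.74436483e-04, -9.51445441e-01, -3.07817207e-01,
        -8.44631797e-02],
       [ 0.00000000e+00,  0.00000000e+00,  0.00000000e+00,
         1.00000000e+00]])}
```

View pics/side0.png

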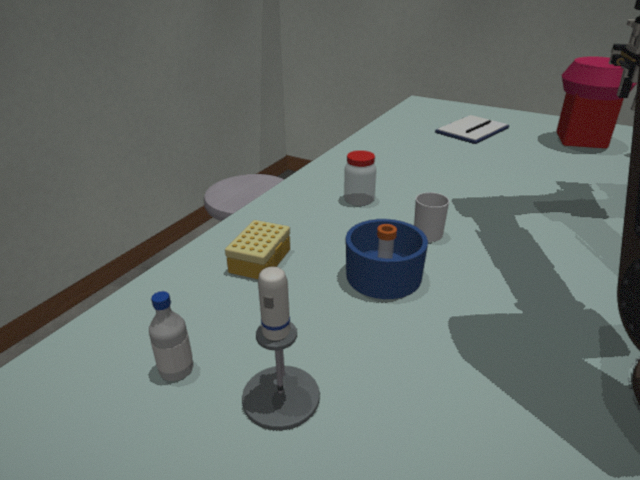

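View pics/top0.png

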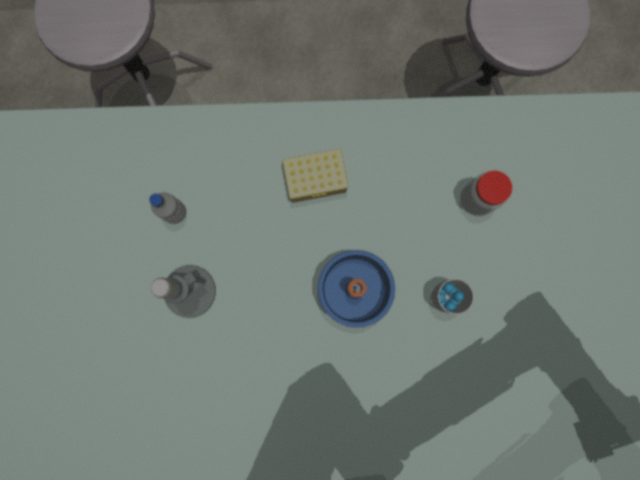

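View pics/wrist0.png

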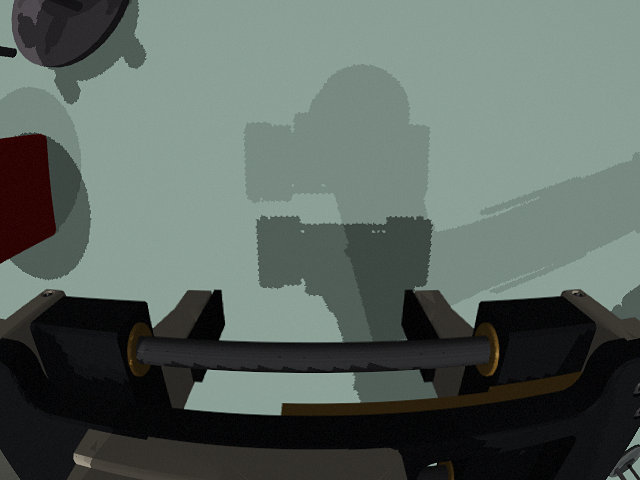

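```bash
cat > h.py <<'E'
import numpy as np, cv2
from scipy.spatial.transform import Rotation as R
from station import status, viewer
def cam(name):
    c=viewer.camera_info(name)
    if 'eye' in c: return c, R.from_euler('xyz',c['attitude']).as_matrix(), np.array(c['eye'])
    s=status.get_state(); Rt=R.from_euler('xyz',s['ee_rot']).as_matrix(); T=c['T_tool_cam']
    return c, Rt@T[:3,:3], s['eef_pos']+Rt@T[:3,3]
def ray(name,u,v,cm=None):
    c,Rm,e=cm or cam(name)
    x=(u-c['cx'])/c['fx']; y=(v-c['cy'])/c['fy']
    if name=='wrist':
        r=np.hypot(x,y); k=np.sin(r)/r if r>1e-9 else 1
        d=np.array([x*k,-y*k,-np.cos(r)])
    else: d=np.array([x,-y,-1.])
    d=Rm@d; return e,d/np.linalg.norm(d)
def onz(name,u,v,z,cm=None):
    e,d=ray(name,u,v,cm); return e+d*(z-e[2])/d[2]
def two(n1,p1,n2,p2):
    e1,d1=ray(n1,*p1);e2,d2=ray(n2,*p2)
    A=np.stack([d1,-d2],1); t=np.linalg.lstsq(A,e2-e1,rcond=None)[0]
    a=e1+d1*t[0];b=e2+d2*t[1]; return (a+b)/2,np.linalg.norm(a-b)
def proj(name,P,cm=None):
    c,Rm,e=cm or cam(name); q=Rm.T@(np.asarray(P)-e); q=np.array([q[0],-q[1],-q[2]])
    if name=='wrist':
        r=np.hypot(q[0],q[1]); k=np.arctan2(r,q[2])/max(r,1e-9); return np.array([c['cx']+c['fx']*q[0]*k,c['cy']+c['fy']*q[1]*k])
    return np.array([c['cx']+c['fx']*q[0]/q[2],c['cy']+c['fy']*q[1]/q[2]])
def blobs(img,lo,hi,amin=20,roi=None):
    "img rgb; HSV range; list of (area,cx,cy,bbox,contour)"
    m=cv2.inRange(cv2.cvtColor(img,cv2.COLOR_RGB2HSV),np.array(lo),np.array(hi))
    if roi: k=np.zeros_like(m);k[roi[1]:roi[3],roi[0]:roi[2]]=1;m=m*k
    cs,_=cv2.findContours(m,cv2.RETR_EXTERNAL,cv2.CHAIN_APPROX_NONE); o=[]
    for c in cs:
        a=cv2.contourArea(c)
        if a>=amin:
            M=cv2.moments(c); o.append((a,M['m10']/M['m00'],M['m01']/M['m00'],cv2.boundingRect(c),c))
    return sorted(o,key=lambda t:-t[0])
def fit_circle(P):
    P=np.asarray(P); A=np.c_[2*P,np.ones(len(P))]; s=np.linalg.lstsq(A,(P**2).sum(1),rcond=None)[0]
    return s[:2],np.sqrt(s[2]+s[:2]@s[:2])
E
python3 - <<'E'
from h import *
rd=lambda n:cv2.imread(f'pics/{n}0.png')[:,:,::-1].copy()
for n in('top','side'):
    im=rd(n);cv2.imwrite(f'pics/{n}0_crop.png',cv2.resize(im[230:350,140:500] if n=='top' else im[150:440,130:470],None,fx=2.2,fy=2.2,interpolation=cv2.INTER_CUBIC)[:,:,::-1])
    for nm,lo,hi in(('orange',(3,150,80),(14,255,255)),('blue',(100,100,40),(125,255,255)),('red',(0,180,120),(2,255,255)),('yellow',(18,100,100),(35,255,255))):
        print(n,nm,[(a,round(x,1),round(y,1),b) for a,x,y,b,_ in blobs(im,lo,hi)[:4]])
im=rd('top'); cm=cam('top')
b=[b for b in blobs(im,(100,100,40),(125,255,255)) if b[0]>2000][0]
P=[onz('top',*p[0],0.085,cm)[:2] for p in cv2.convexHull(b[4])]
print('rim',fit_circle(P))
o=blobs(im,(3,150,80),(14,255,255))[0]
print('cap',fit_circle([onz('top',*p[0],0.106,cm)[:2] for p in cv2.convexHull(o[4])]))
E
```

```text
top orange [(177.0, 356.4, 287.7, (349, 280, 16, 16))]
top blue [(4374.5, 355.8, 288.2, (318, 251, 76, 76)), (100.5, 155.7, 199.5, (150, 194, 13, 12))]
top red [(686.5, 494.4, 186.8, (478, 172, 33, 31))]
top yellow []
side orange [(201.5, 387.1, 231.1, (378, 224, 19, 16))]
side blue [(5342.5, 385.1, 257.8, (346, 219, 82, 80)), (249.5, 160.6, 300.3, (152, 291, 18, 19)), (37.5, 276.3, 326.7, (262, 321, 27, 9))]
side red [(166.0, 360.5, 155.8, (348, 151, 26, 10))]
side yellow []
rim (array([ 0.5384141 , -0.05518828]), np.float64(0.07233632677755897))
cap (array([ 0.53830413, -0.05503282]), np.float64(0.014710391307084576))
```

```bash
ls pics
```

```text
side0.png
side0_crop.png
top0.png
top0_crop.png
wrist0.png
```

View pics/top0_crop.png

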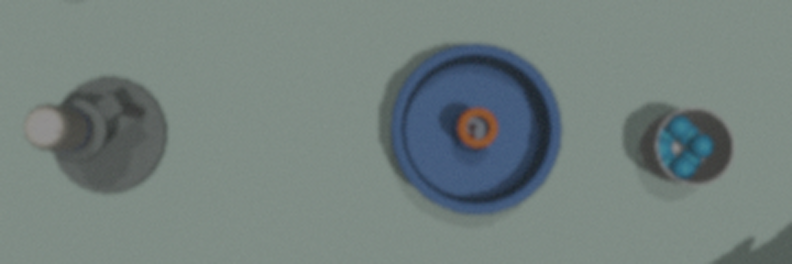

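View pics/side0_crop.png

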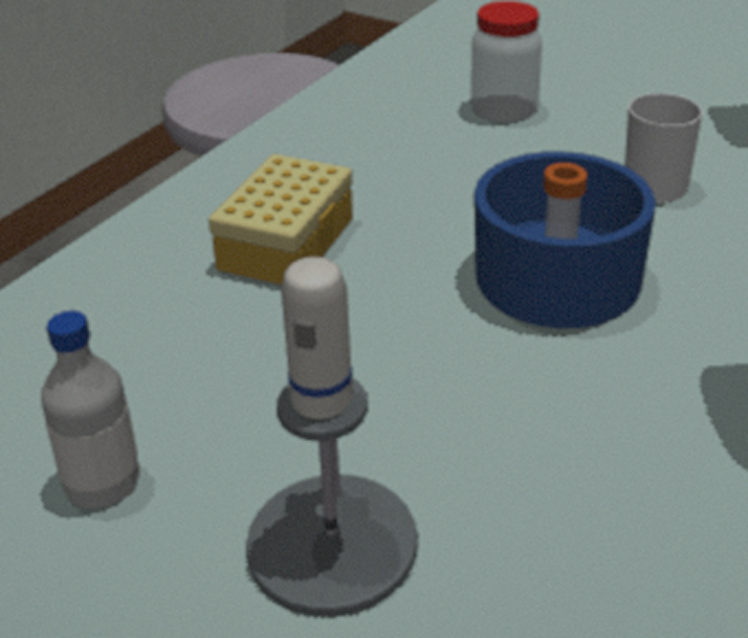

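Run:
```python
from h import *
print('cup top',onz('top',455.7,296.6,.085), 'diam', onz('top',438.6,296.6,.085)[1]-onz('top',472.7,296.6,.085)[1])
print('stand foot',onz('top',189.1,291.4,.010))
print('hp top',onz('top',160.5,287.7,.215))
# side: cup rim ellipse centre crop (663,111)
f=lambda u,v:(u/2.2+130,v/2.2+150)
print('cup side',onz('side',*f(663,112),.085))
print('foot side',onz('side',*f(332,540),.010))
print('ring side',onz('side',*f(322,405),.125))
print('ring+z',two('side',f(317,290),'top',(160.5,287.7)))
print('cap side',onz('side',*f(566,174),.106))
print(two('side',f(566,174),'top',(356.4,287.7)))
print('jar',onz('top',494.4,186.8,.115),'bottle',onz('top',155.7,199.5,.14),'box',onz('top',315,174,.057))
```

```text
cup top [ 0.51749674 -0.24557548  0.085     ] diam 0.06490747553483905
stand foot [0.5415985  0.28465174 0.01      ]
hp top [0.54201384 0.28402609 0.215     ]
cup side [ 0.51599424 -0.23602181  0.085     ]
foot side [0.54025601 0.29025579 0.01      ]
ring side [0.53980295 0.29111753 0.125     ]
ring+z (array([0.5417906 , 0.28681582, 0.20408265]), np.float64(0.00157474499414909))
cap side [ 0.5355279 -0.0517964  0.106    ]
(array([ 0.53760336, -0.05538316,  0.1036277 ]), np.float64(0.0012333123583622842))
jar [ 0.72299716 -0.32257621  0.115     ] bottle [0.71000009 0.31690642 0.14      ] box [0.77161824 0.01786446 0.057     ]
```

Run:
```python
from h import *
s=status.get_state(); print(R.from_euler('xyz',s['ee_rot']).as_matrix().round(3)); print(s['eef_pos'])
```

```text
[[-0.001 -0.317  0.948]
 [ 0.001  0.948  0.317]
 [-1.     0.001 -0.   ]]
[ 0.2140564  -0.64001263  0.40395652]
```

apply_moves(
  commands=[
    {"dx":30,"dy":40,"spin":7.2,"hand":0},
    {"dx":30,"dy":40,"spin":7.2,"hand":0},
    {"dx":30,"dy":40,"spin":7.2,"hand":0},
    {"dx":30,"dy":40,"spin":7.2,"hand":0},
    {"dx":30,"dy":40,"spin":7.2,"hand":0},
  ],
)

```text
invalid input at $.commands[0]: expected keys dx, dy, dz, spin, hand
```

apply_moves(
  commands=[
    {"dx":30,"dy":38,"spin":7.2,"hand":0},
    {"dx":30,"dy":38,"spin":7.2,"hand":0},
    {"dx":30,"dy":38,"spin":7.2,"hand":0},
    {"dx":30,"dy":38,"spin":7.2,"hand":0},
    {"dx":30,"dy":38,"spin":6.7,"hand":0},
  ],
)

```text
invalid input at $.commands[0]: expected keys dx, dy, dz, spin, hand
```

Run:
```python
from h import *
s=status.get_state(); print(s['t'],s['q'].round(3),s['eef_pos'].round(4),s['width'],s['qd'].round(3)); print(R.from_euler('xyz',s['ee_rot']).as_matrix().round(4))
cv2.imwrite('pics/w1.png',viewer.grab_frame('wrist')[:,:,::-1])
```

```text
0.15 [-0.96   0.359  0.011 -0.    -1.224 -0.288] [ 0.2141 -0.64    0.404 ] 0.0876359436575411 [ 0.001 -0.001  0.003  0.001  0.001 -0.   ]
[[-5.000e-04 -3.171e-01  9.484e-01]
 [ 1.100e-03  9.484e-01  3.171e-01]
 [-1.000e+00  1.300e-03 -2.000e-04]]
```

apply_moves(
  commands=[
    {"dx":30,"dy":40,"dz":0,"spin":7.2,"hand":0},
    {"dx":30,"dy":40,"dz":0,"spin":7.2,"hand":0},
    {"dx":30,"dy":40,"dz":0,"spin":7.2,"hand":0},
    {"dx":30,"dy":40,"dz":0,"spin":7.2,"hand":0},
    {"dx":30,"dy":40,"dz":0,"spin":7.2,"hand":0},
  ],
)

```text
t: 0.82
eef_pos: [0.3648, -0.4387, 0.4046]
ee_rot: [-0.221, 1.571, 0.734]
force: [1.0, -0.7, 0.1]
width: 0.0875
```

apply_moves(
  commands=[
    {"dx":30,"dy":38,"dz":0,"spin":7.2,"hand":0},
    {"dx":30,"dy":38,"dz":0,"spin":7.2,"hand":0},
    {"dx":30,"dy":38,"dz":0,"spin":7.2,"hand":0},
    {"dx":30,"dy":38,"dz":0,"spin":7.2,"hand":0},
    {"dx":30,"dy":38,"dz":0,"spin":6.7,"hand":0},
  ],
)

```text
t: 1.45
eef_pos: [0.5148, -0.2487, 0.4047]
ee_rot: [-1.387, 1.571, 0.188]
force: [1.3, 0.0, 0.3]
width: 0.0878
```

Run:
```python
from h import *
s=status.get_state(); print(s['t'],s['q'].round(3),s['eef_pos'].round(4),s['width'],s['qd'].round(3)); print(R.from_euler('xyz',s['ee_rot']).as_matrix().round(4))
cv2.imwrite('pics/w1.png',viewer.grab_frame('wrist')[:,:,::-1])
```

```text
1.45 [-0.108  0.19  -0.221 -0.    -1.16   0.112] [ 0.5148 -0.2487  0.4047] 0.08780442863103852 [ 0.627  0.118  0.146  0.001 -0.029  0.303]
[[ 2.e-04 -1.e+00 -4.e-03]
 [ 0.e+00 -4.e-03  1.e+00]
 [-1.e+00 -2.e-04  0.e+00]]
```

View pics/w1.png

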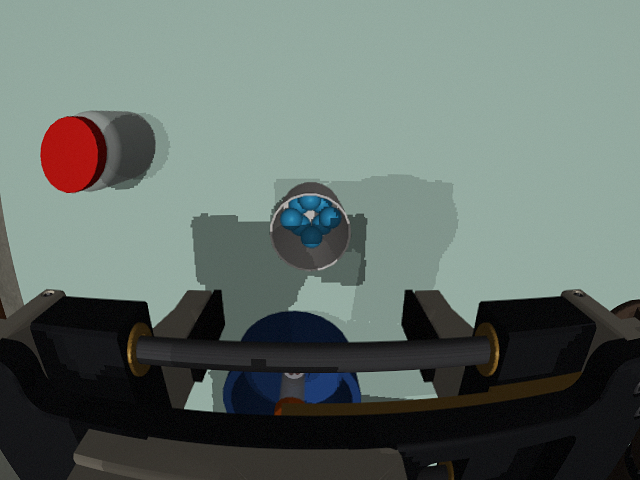

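Run:
```python
from h import *
print('cup rim',onz('wrist',310.5,232,.085),'edges',onz('wrist',271,230,.085)[:2],onz('wrist',350,230,.085)[:2],onz('wrist',310,194,.085)[:2],onz('wrist',310,270,.085)[:2])
print('jaw', proj('wrist', np.array(status.get_state()['eef_pos'])-[0,0,.159]))
```

```text
cup rim [ 0.51958349 -0.24349171  0.085     ] edges [ 0.55281248 -0.24487527] [ 0.48644349 -0.24568358] [ 0.52032765 -0.27581663] [ 0.5196742  -0.20917133]
jaw [312.29778079 330.6265386 ]
```

apply_moves(
  commands=[
    {"dx":5,"dy":6,"dz":-40,"spin":0,"hand":0},
    {"dx":0,"dy":0,"dz":-40,"spin":0,"hand":0},
    {"dx":0,"dy":0,"dz":-40,"spin":0,"hand":0},
    {"dx":0,"dy":0,"dz":-40,"spin":0,"hand":0},
    {"dx":0,"dy":0,"dz":-21,"spin":0,"hand":0},
  ],
)

```text
t: 2.12
eef_pos: [0.5183, -0.244, 0.2214]
ee_rot: [1.378, 1.568, 2.948]
force: [0.2, 0.0, 0.3]
width: 0.0877
```

apply_moves(
  commands=[
    {"dx":0,"dy":0,"dz":0,"spin":0,"hand":0.4},
    {"dx":0,"dy":0,"dz":0,"spin":0,"hand":0.4},
    {"dx":0,"dy":0,"dz":0,"spin":0,"hand":0.4},
    {"dx":0,"dy":0,"dz":0,"spin":0,"hand":0.4},
    {"dx":0,"dy":0,"dz":0,"spin":0,"hand":0.4},
  ],
  grip_force=20,
)

```text
t: 2.75
eef_pos: [0.5194, -0.2442, 0.2247]
ee_rot: [-1.829, 1.569, -0.258]
force: [-2.2, -0.1, 3.7]
width: 0.0689
```

Run:
```python
from h import *
s=status.get_state(); print(s['t'],s['eef_pos'].round(4),s['width'],s['force'])
cv2.imwrite('pics/w2.png',viewer.grab_frame('wrist')[:,:,::-1])
```

```text
2.75 [ 0.5194 -0.2442  0.2247] 0.06889044906075827 [-2.21909091 -0.14658863  3.74827298]
```

View pics/w2.png

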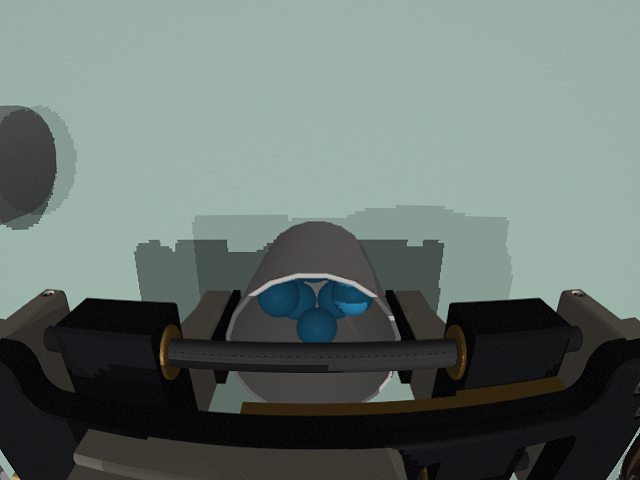

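apply_moves(
  commands=[
    {"dx":0,"dy":0,"dz":18,"spin":0,"hand":0.4},
    {"dx":0,"dy":0,"dz":18,"spin":0,"hand":0.4},
    {"dx":0,"dy":0,"dz":18,"spin":0,"hand":0.4},
    {"dx":9,"dy":15,"dz":0,"spin":0,"hand":0.4},
    {"dx":9,"dy":25,"dz":0,"spin":0,"hand":0.4},
  ],
)

```text
t: 3.42
eef_pos: [0.5372, -0.2036, 0.2771]
ee_rot: [0.52, 1.57, 2.089]
force: [0.2, 0.9, -2.0]
width: 0.0684
```

apply_moves(
  commands=[
    {"dx":0,"dy":20,"dz":0,"spin":0,"hand":0.4},
    {"dx":0,"dy":10,"dz":0,"spin":0,"hand":0.4},
    {"dx":0,"dy":0,"dz":0,"spin":0,"hand":0.4},
    {"dx":0,"dy":0,"dz":0,"spin":0,"hand":0.4},
    {"dx":0,"dy":0,"dz":0,"spin":0,"hand":0.4},
  ],
)

```text
t: 4.05
eef_pos: [0.537, -0.1746, 0.2777]
ee_rot: [-2.978, 1.571, -1.408]
force: [0.1, 0.5, -1.1]
width: 0.0689
```

```bash
cat > look.py <<'E'
import sys; from h import *
s=status.get_state(); print(round(s['t'],2),'P',(s['eef_pos']-[0,0,.159]).round(4),'w',round(s['width'],4),'F',s['force'].round(1),'u,z rel rim',((s['eef_pos'][1]+.130)*1000).round(1),((s['eef_pos'][2]-.159-.085)*1000).round(1))
tag=sys.argv[1]
im=[viewer.grab_frame('side')[150:300,300:500],viewer.grab_frame('wrist')]
a=cv2.resize(im[0],(600,450),interpolation=cv2.INTER_CUBIC)
b=cv2.resize(im[1],None,fx=.75,fy=.75)
cv2.imwrite(f'pics/{tag}s.png',a[:,:,::-1]);
if len(sys.argv)>2: cv2.imwrite(f'pics/{tag}w.png',b[:,:,::-1])
E
python3 look.py a1 w
```

```text
4.05 P [ 0.537  -0.1746  0.1187] w 0.0689 F [ 0.1  0.5 -1.1] u,z rel rim -44.6 33.7
```

View pics/a1s.png

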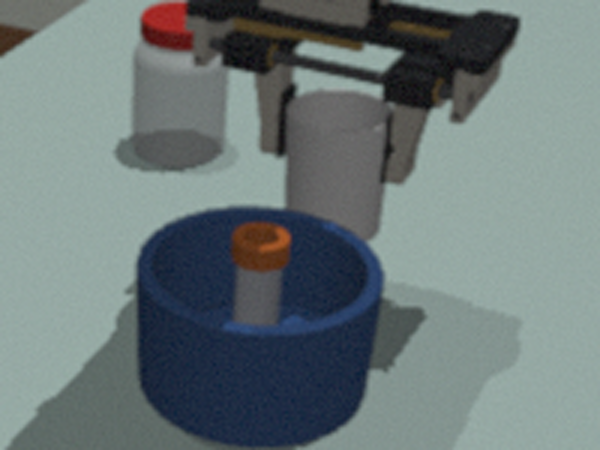

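View pics/a1w.png

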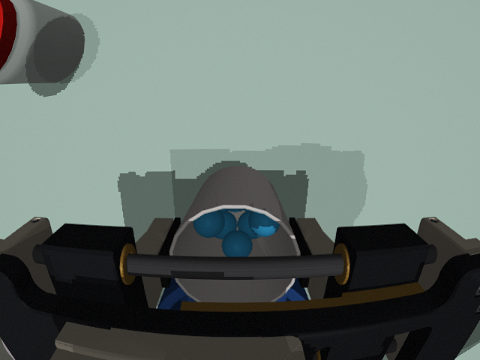

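apply_moves(
  commands=[
    {"dx":0,"dy":11.5,"dz":1.5,"spin":0,"hand":0.4},
    {"dx":0,"dy":6,"dz":4,"spin":0,"hand":0.4},
    {"dx":0,"dy":5.5,"dz":4,"spin":0,"hand":0.4},
    {"dx":0,"dy":5.5,"dz":2,"spin":0,"hand":0.4},
    {"dx":0,"dy":4.5,"dz":1,"spin":0,"hand":0.4},
  ],
)

```text
t: 4.78
eef_pos: [0.5367, -0.1411, 0.2907]
ee_rot: [2.401, 1.57, -2.311]
force: [-2.8, -4.8, 3.4]
width: 0.0681
```

```bash
python3 look.py a2 w
```

```text
4.78 P [ 0.5367 -0.1411  0.1317] w 0.0681 F [-2.8 -4.8  3.4] u,z rel rim -11.1 46.7
```

View pics/a2s.png

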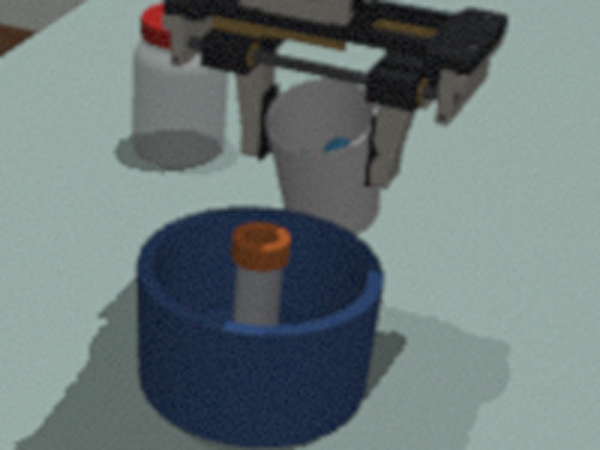

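View pics/a2w.png

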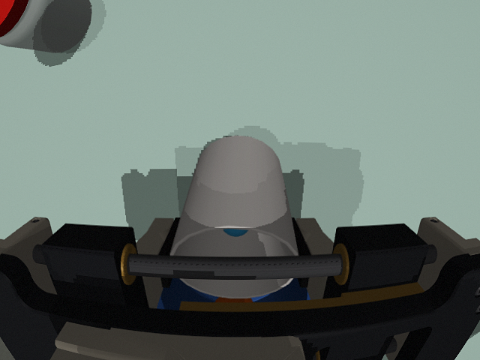

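apply_moves(
  commands=[
    {"dx":0,"dy":5.5,"dz":0.5,"spin":0,"hand":0.4},
    {"dx":0,"dy":5.5,"dz":0,"spin":0,"hand":0.4},
    {"dx":0,"dy":5,"dz":-1,"spin":0,"hand":0.4},
    {"dx":0,"dy":5,"dz":-2,"spin":0,"hand":0.4},
    {"dx":0,"dy":4,"dz":-2.5,"spin":0,"hand":0.4},
  ],
)

```text
t: 5.5
eef_pos: [0.5376, -0.1161, 0.2866]
ee_rot: [-1.851, 1.569, -0.279]
force: [-2.1, -2.3, 9.7]
width: 0.067
```

```bash
python3 look.py a3 w
```

```text
5.5 P [ 0.5376 -0.1161  0.1276] w 0.067 F [-2.1 -2.3  9.7] u,z rel rim 13.9 42.6
```

View pics/a3s.png

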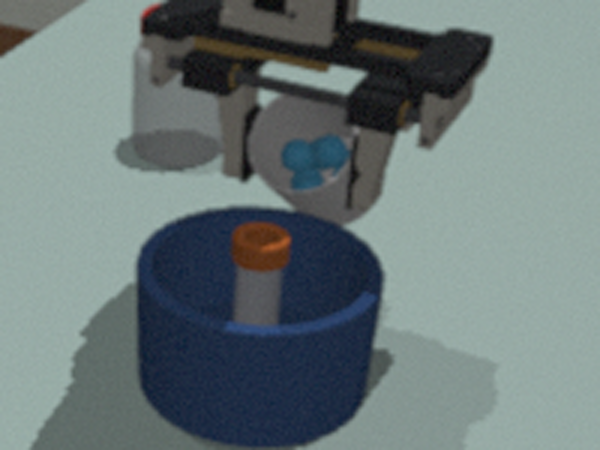

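View pics/a3w.png

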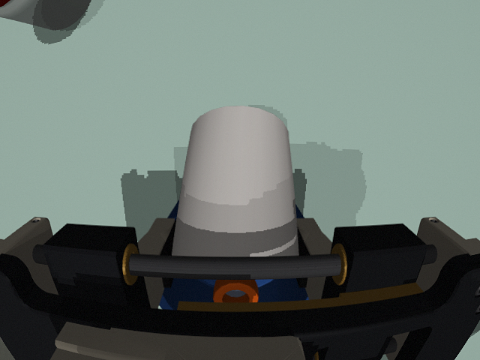

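apply_moves(
  commands=[
    {"dx":0,"dy":3.5,"dz":-3,"spin":0,"hand":0.4},
    {"dx":0,"dy":3,"dz":-3,"spin":0,"hand":0.4},
    {"dx":0,"dy":2.5,"dz":-3.5,"spin":0,"hand":0.4},
    {"dx":0,"dy":1,"dz":-2,"spin":0,"hand":0.4},
    {"dx":0,"dy":0,"dz":-1,"spin":0,"hand":0.4},
  ],
)

```text
t: 6.22
eef_pos: [0.5388, -0.1054, 0.275]
ee_rot: [-1.511, 1.565, 0.062]
force: [-1.9, 1.1, 13.8]
width: 0.067
```

```bash
python3 look.py a4 w
```

```text
6.22 P [ 0.5388 -0.1054  0.116 ] w 0.067 F [-1.9  1.1 13.8] u,z rel rim 24.6 31.0
```

View pics/a4s.png

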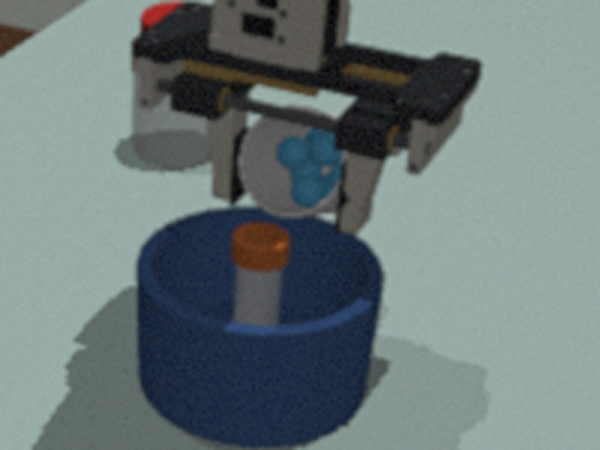

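View pics/a4w.png

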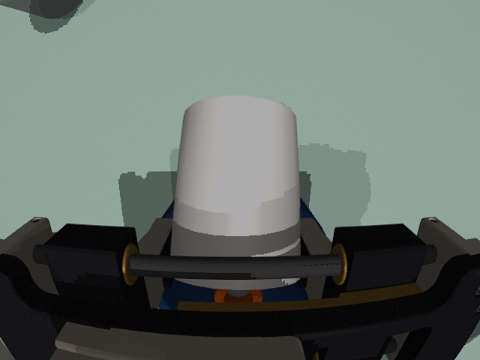

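apply_moves(
  commands=[
    {"dx":0,"dy":0,"dz":-0.5,"spin":0,"hand":0.4},
    {"dx":0,"dy":0,"dz":-0.5,"spin":0,"hand":0.4},
    {"dx":0,"dy":0,"dz":0,"spin":0,"hand":0.4},
    {"dx":0,"dy":0,"dz":0,"spin":0,"hand":0.4},
    {"dx":0,"dy":0,"dz":0,"spin":0,"hand":0.4},
  ],
)

```text
t: 6.95
eef_pos: [0.539, -0.1055, 0.2742]
ee_rot: [-1.512, 1.564, 0.06]
force: [-1.4, 1.7, 12.2]
width: 0.0668
```

```bash
python3 look.py a5 w
```

```text
6.95 P [ 0.539  -0.1055  0.1152] w 0.0668 F [-1.4  1.7 12.2] u,z rel rim 24.5 30.2
```

View pics/a5s.png

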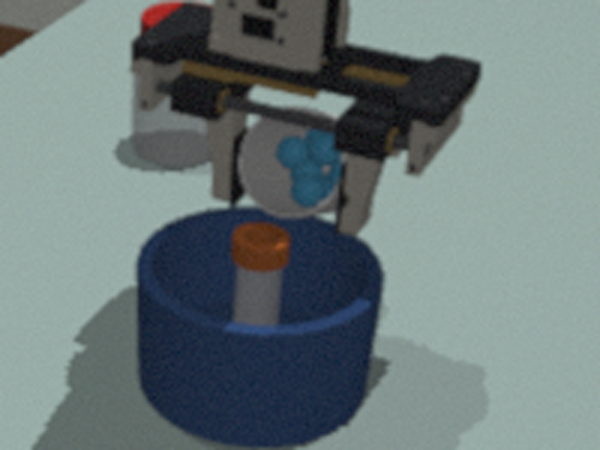

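View pics/a5w.png

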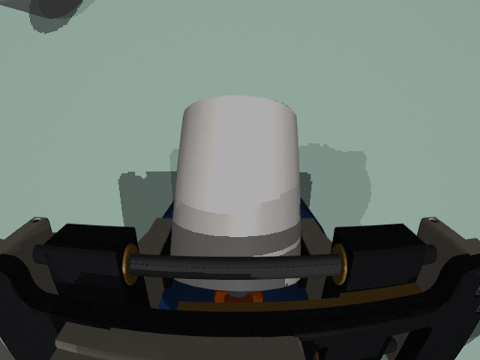

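Run:
```python
from h import *
def pt(l,r,D):
    e,a=ray('wrist',*l);_,b=ray('wrist',*r); t=D/np.linalg.norm(a-b); return e+t*(a+b)/2
im=cv2.imread('pics/a5w.png')
f=1/.75
foot=pt((183*f,110*f),(297*f,110*f),.063)
top=onz('wrist',240*f,96*f,0.16)
print('foot',foot,'cam',cam('wrist')[2], 'foot far edge if z=.16',top)
for v in (250,287): print(v,pt((172*f,v*f),(301*f,v*f),.069))
print('P',status.get_state()['eef_pos']-[0,0,.159])
for th in (80,90,100,110):
  t=np.radians(th); a=np.array([0,np.sin(t),np.cos(t)]); n=np.array([0,-np.cos(t),np.sin(t)])
  P=status.get_state()['eef_pos']-[0,0,.159]
  print(th,'foot top edge',(proj('wrist',P-.058*a+.0315*n)*.75).round(),'mouth top',(proj('wrist',P+.027*a+.0345*n)*.75).round(), 'foot side',(proj('wrist',P-.058*a+[.0315,0,0])*.75).round())
```

```text
foot [ 0.53678812 -0.18255271  0.1004229 ] cam [ 0.53880893 -0.19011484  0.25392192] foot far edge if z=.16 [ 0.53758936 -0.18986671  0.16      ]
250 [ 0.5384428  -0.11158997  0.12854339]
287 [ 0.53835162 -0.09404445  0.13859399]
P [ 0.53894842 -0.10546408  0.11520613]
80 foot top edge [236. 147.] mouth top [235. 321.] foot side [179. 147.]
90 foot top edge [236. 163.] mouth top [235. 324.] foot side [175. 149.]
100 foot top edge [236. 186.] mouth top [235. 324.] foot side [170. 154.]
110 foot top edge [236. 215.] mouth top [235. 322.] foot side [166. 165.]
```

Run:
```python
from h import *
cm=cam('wrist');P=status.get_state()['eef_pos']-[0,0,.159]
ph=np.linspace(0,2*np.pi,60)
for th in (65,75,85,95,105):
  for d in (.045,.055,.065):
    t=np.radians(th); a=np.array([0,np.sin(t),np.cos(t)]); n=np.array([0,-np.cos(t),np.sin(t)]);x=np.array([1,0,0])
    F=np.array([proj('wrist',P-d*a+.0315*(np.cos(p)*n+np.sin(p)*x),cm)*.75 for p in ph])
    M=np.array([proj('wrist',P+(.085-d)*a+.0345*(np.cos(p)*n+np.sin(p)*x),cm)*.75 for p in ph])
    print(th,d,'foot rows',F[:,1].min().round(),F[:,1].max().round(),'cols',F[:,0].min().round(),F[:,0].max().round(),'mouth rows',M[:,1].min().round(),M[:,1].max().round(),'cols',M[:,0].min().round(),M[:,0].max().round())
```

```text
65 0.045 foot rows 160.0 178.0 cols 182.0 290.0 mouth rows 297.0 336.0 cols 177.0 294.0
65 0.055 foot rows 140.0 164.0 cols 183.0 289.0 mouth rows 284.0 318.0 cols 176.0 294.0
65 0.065 foot rows 120.0 150.0 cols 183.0 289.0 mouth rows 270.0 298.0 cols 176.0 295.0
75 0.045 foot rows 169.0 170.0 cols 179.0 293.0 mouth rows 286.0 340.0 cols 179.0 291.0
75 0.055 foot rows 148.0 155.0 cols 179.0 293.0 mouth rows 274.0 324.0 cols 178.0 293.0
75 0.065 foot rows 126.0 140.0 cols 179.0 293.0 mouth rows 261.0 307.0 cols 177.0 294.0
85 0.045 foot rows 162.0 185.0 cols 176.0 296.0 mouth rows 275.0 340.0 cols 181.0 289.0
85 0.055 foot rows 147.0 161.0 cols 175.0 296.0 mouth rows 264.0 327.0 cols 180.0 291.0
85 0.065 foot rows 131.0 137.0 cols 175.0 297.0 mouth rows 252.0 313.0 cols 178.0 292.0
95 0.045 foot rows 156.0 204.0 cols 173.0 299.0 mouth rows 263.0 337.0 cols 183.0 288.0
95 0.055 foot rows 141.0 181.0 cols 171.0 300.0 mouth rows 253.0 327.0 cols 181.0 289.0
95 0.065 foot rows 124.0 156.0 cols 170.0 302.0 mouth rows 242.0 316.0 cols 180.0 291.0
105 0.045 foot rows 153.0 227.0 cols 170.0 302.0 mouth rows 251.0 333.0 cols 185.0 286.0
105 0.055 foot rows 137.0 207.0 cols 167.0 304.0 mouth rows 242.0 325.0 cols 183.0 288.0
105 0.065 foot rows 120.0 184.0 cols 165.0 307.0 mouth rows 232.0 317.0 cols 181.0 290.0
```

Run:
```python
from h import *
cv2.imwrite('pics/w6.png',viewer.grab_frame('wrist')[:,:,::-1])
t=viewer.grab_frame('top')[230:350,300:500]; cv2.imwrite('pics/t6.png',cv2.resize(t,None,fx=3.5,fy=3.5,interpolation=cv2.INTER_CUBIC)[:,:,::-1])
```

```text
(no output)
```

View pics/w6.png

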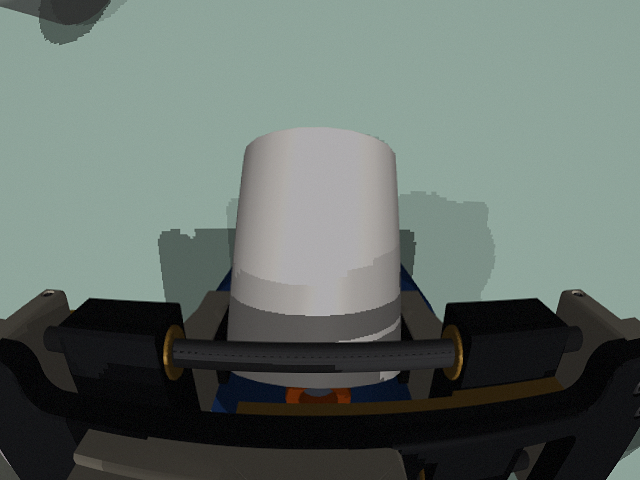

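View pics/t6.png

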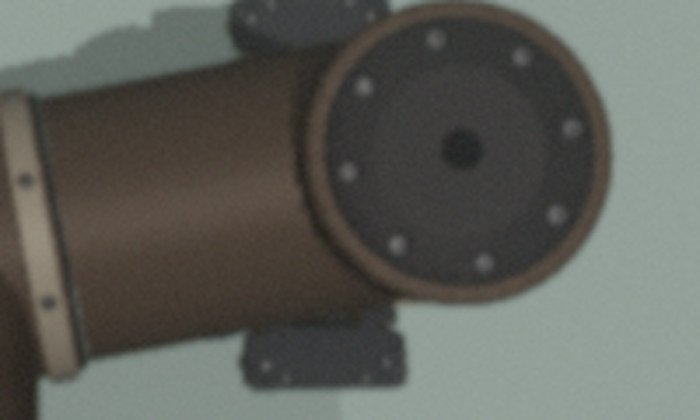

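Run:
```python
from h import *
from scipy.optimize import least_squares
cm=cam('wrist');P0=status.get_state()['eef_pos']-[0,0,.159]
ph=np.linspace(0,2*np.pi,120)
def pred(v):
    t=v[0];d=v[1]; P=P0+[0,0,v[2]]; a=np.array([0,np.sin(t),np.cos(t)]); n=np.array([0,-np.cos(t),np.sin(t)]);x=np.array([1,0,0])
    F=np.array([proj('wrist',P-d*a+.0315*(np.cos(p)*n+np.sin(p)*x),cm) for p in ph])
    M=np.array([proj('wrist',P+(.085-d)*a+.0345*(np.cos(p)*n+np.sin(p)*x),cm) for p in ph])
    return np.array([F[:,1].min(),np.ptp(F[:,0]),M[:,1].max()])
for z in (-.005,0,.003):
    r=least_squares(lambda v:pred([v[0],v[1],z])-[127,150,387],[1.5,.07],x_scale=[.1,.01]); print(z,np.degrees(r.x[0]),r.x[1],r.fun)
```

```text
-0.005 81.11222709798862 0.07796624822026314 [  8.20279885   2.96072655 -10.42280884]
0 77.61022091067933 0.07793099028743446 [ 5.28668261  3.1388517  -6.30196336]
0.003 75.20297862469728 0.07793064525789313 [ 3.73250173  2.82672032 -4.26692184]
```

Run:
```python
from h import *
from scipy.optimize import least_squares
cm=cam('wrist');P0=status.get_state()['eef_pos']-[0,0,.159]
ph=np.linspace(0,2*np.pi,120)
def pred(v):
    t=v[0];d=v[1]; P=P0+[0,0,v[2]]; a=np.array([0,np.sin(t),np.cos(t)]); n=np.array([0,-np.cos(t),np.sin(t)]);x=np.array([1,0,0])
    F=np.array([proj('wrist',P-d*a+.0315*(np.cos(p)*n+np.sin(p)*x),cm) for p in ph])
    M=np.array([proj('wrist',P+(.085-d)*a+.0345*(np.cos(p)*n+np.sin(p)*x),cm) for p in ph])
    return np.array([F[:,1].min(),np.ptp(F[:,0]),F[np.argmin(F[:,0]),1],M[:,1].max()])
for z in (0,.005,.01,.015):
    r=least_squares(lambda v:pred([v[0],v[1],z])-[127,150,148,387],[1.5,.07],x_scale=[.1,.01]); print(z,np.degrees(r.x[0]),r.x[1],r.fun)
print(proj('side',P0), 'crop',(proj('side',P0)-[300,150])*3)
for th,d,z in((78,.078,0),(72,.078,.008),(95,.06,0),(95,.078,0),(85,.078,0)):
    t=np.radians(th);a=np.array([0,np.sin(t),np.cos(t)]); n=np.array([0,-np.cos(t),np.sin(t)]);x=np.array([1,0,0]);P=P0+[0,0,z]
    M=np.array([(proj('side',P+(.085-d)*a+.0345*(np.cos(p)*n+np.sin(p)*x))-[300,150])*3 for p in ph])
    print(th,d,z,'mouth in side crop', M.min(0).round(),M.max(0).round())
```

```text
0 77.11986306581443 0.07757607303716298 [ 5.93858115  2.50289445 -0.93787644 -6.07611913]
0.005 73.56628410377374 0.07800481024983431 [ 2.71858926  2.56744049  0.13814371 -3.1584808 ]
0.01 69.829776465072 0.07867143445037486 [-0.17664396  2.30218436  1.54088103 -1.25638379]
0.015 66.15126453703597 0.0796063928549558 [-2.62383072  2.00180649  3.13191649 -0.22826024]
[397.51854702 211.64183295] crop [292.55564106 184.92549886]
78 0.078 0 mouth in side crop [237. 132.] [342. 242.]
72 0.078 0.008 mouth in side crop [237. 118.] [344. 230.]
95 0.06 0 mouth in side crop [225. 155.] [330. 253.]
95 0.078 0 mouth in side crop [237. 141.] [341. 238.]
85 0.078 0 mouth in side crop [237. 135.] [342. 241.]
```

```bash
python3 -c "
import cv2;a=cv2.imread('pics/a5s.png')[80:260,180:420];cv2.imwrite('pics/a5z.png',cv2.resize(a,None,fx=3,fy=3,interpolation=cv2.INTER_CUBIC))"
```

```text
(no output)
```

View pics/a5z.png

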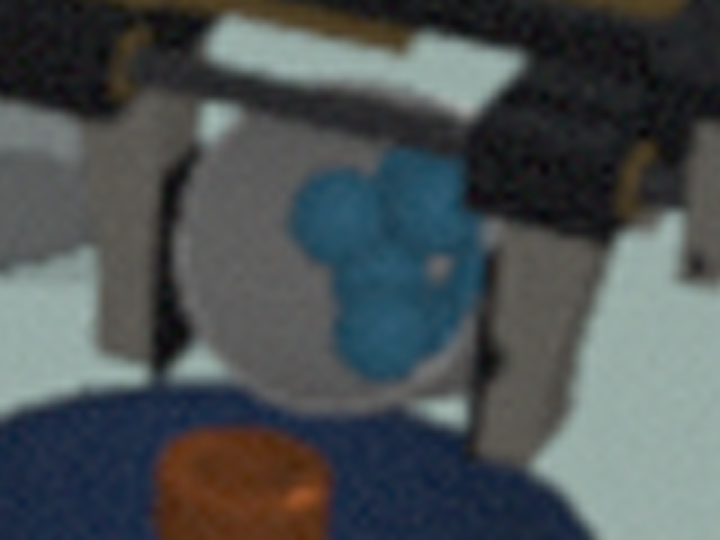

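apply_moves(
  commands=[
    {"dx":0,"dy":-5,"dz":6,"spin":0,"hand":0.4},
    {"dx":0,"dy":-15,"dz":6,"spin":0,"hand":0.4},
    {"dx":0,"dy":-30,"dz":0,"spin":0,"hand":0.4},
    {"dx":0,"dy":-30,"dz":0,"spin":0,"hand":0.4},
    {"dx":0,"dy":-30,"dz":0,"spin":0,"hand":0.4},
  ],
)

```text
t: 7.78
eef_pos: [0.5368, -0.2177, 0.2836]
ee_rot: [0.503, 1.57, 2.074]
force: [1.6, -0.3, -0.9]
width: 0.0669
```

apply_moves(
  commands=[
    {"dx":0,"dy":-5,"dz":-20,"spin":0,"hand":0.4},
    {"dx":0,"dy":0,"dz":-20,"spin":0,"hand":0.4},
    {"dx":0,"dy":0,"dz":-12,"spin":0,"hand":0.4},
    {"dx":0,"dy":0,"dz":0,"spin":0,"hand":0.4},
    {"dx":0,"dy":0,"dz":0,"spin":0,"hand":0.4},
  ],
)

```text
t: 8.4
eef_pos: [0.5375, -0.2212, 0.2323]
ee_rot: [-1.833, 1.57, -0.262]
force: [0.8, 0.8, -0.4]
width: 0.0668
```

```bash
python3 look.py b1 w
```

```text
8.4 P [ 0.5375 -0.2212  0.0733] w 0.0668 F [ 0.8  0.8 -0.4] u,z rel rim -91.2 -11.7
```

View pics/b1s.png

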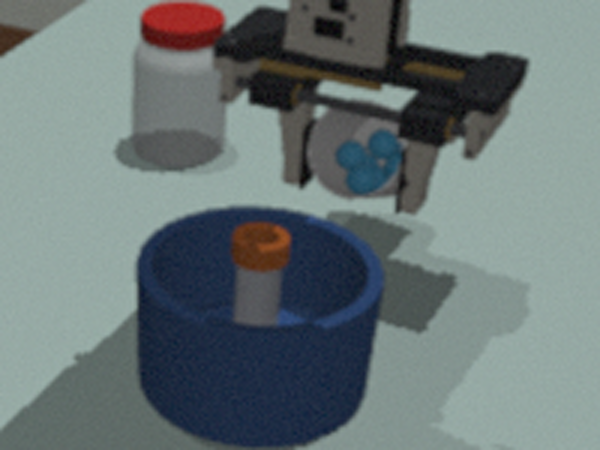

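View pics/b1w.png

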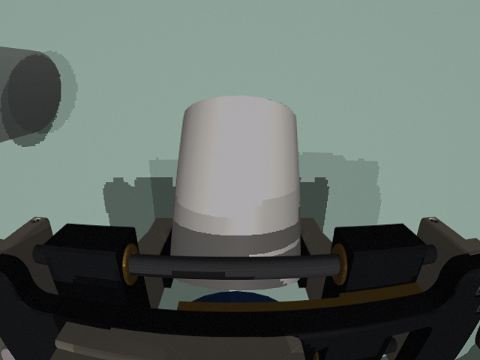

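apply_moves(
  commands=[
    {"dx":0,"dy":0,"dz":0,"spin":0,"hand":0.4},
    {"dx":0,"dy":0,"dz":0,"spin":0,"hand":0.4},
    {"dx":0,"dy":0,"dz":0,"spin":0,"hand":0.4},
    {"dx":0,"dy":0,"dz":0,"spin":0,"hand":0.4},
    {"dx":0,"dy":0,"dz":0,"spin":0,"hand":0.4},
  ],
  grip_force=6,
)

```text
t: 9.12
eef_pos: [0.5371, -0.2211, 0.2317]
ee_rot: [1.628, 1.571, -3.085]
force: [-0.7, 0.6, -2.1]
width: 0.0671
```

```bash
python3 look.py b2 w
```

```text
9.12 P [ 0.5371 -0.2211  0.0727] w 0.0671 F [-0.7  0.6 -2.1] u,z rel rim -91.1 -12.3
```

View pics/b2s.png

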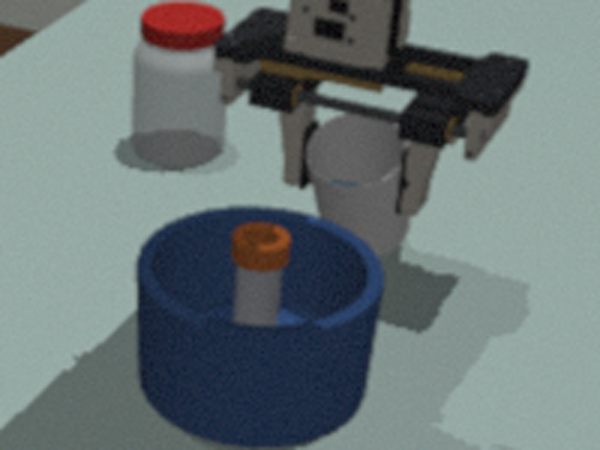

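View pics/b2w.png

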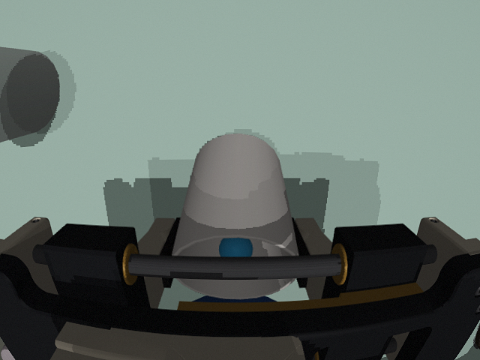

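apply_moves(
  commands=[
    {"dx":0,"dy":0,"dz":0,"spin":0,"hand":0.4},
    {"dx":0,"dy":0,"dz":0,"spin":0,"hand":0.4},
    {"dx":0,"dy":0,"dz":0,"spin":0,"hand":0.4},
    {"dx":0,"dy":-6,"dz":0,"spin":0,"hand":0.4},
    {"dx":0,"dy":0,"dz":0,"spin":0,"hand":0.4},
  ],
  grip_force=3.5,
)

```text
t: 9.85
eef_pos: [0.5371, -0.2275, 0.2316]
ee_rot: [-2.784, 1.571, -1.214]
force: [-0.5, -0.5, -1.1]
width: 0.0668
```

```bash
python3 look.py b3 w
```

```text
9.85 P [ 0.5371 -0.2275  0.0726] w 0.0668 F [-0.5 -0.5 -1.1] u,z rel rim -97.5 -12.4
```

View pics/b3s.png

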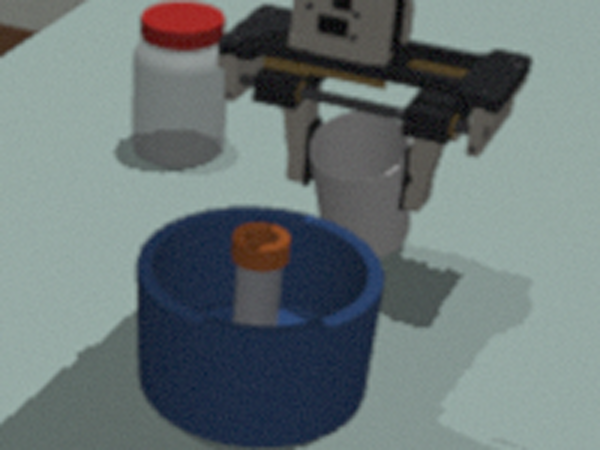

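View pics/b3w.png

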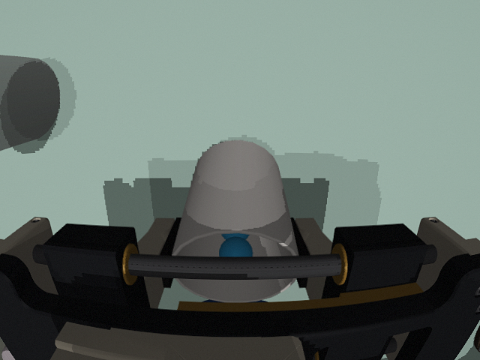

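apply_moves(
  commands=[
    {"dx":0,"dy":0,"dz":-4,"spin":0,"hand":0.4},
    {"dx":0,"dy":-3,"dz":-3,"spin":0,"hand":0.4},
    {"dx":0,"dy":-5,"dz":-2,"spin":0,"hand":0.4},
    {"dx":0,"dy":-5,"dz":-2,"spin":0,"hand":0.4},
    {"dx":0,"dy":-5,"dz":-2,"spin":0,"hand":0.4},
  ],
  grip_force=3,
)

```text
t: 10.58
eef_pos: [0.5372, -0.2456, 0.2186]
ee_rot: [-2.22, 1.571, -0.649]
force: [-0.4, -2.2, 3.6]
width: 0.0667
```

```bash
python3 look.py b4 w
```

```text
10.57 P [ 0.5372 -0.2456  0.0596] w 0.0667 F [-0.4 -2.2  3.6] u,z rel rim -115.6 -25.4
```

View pics/b4s.png

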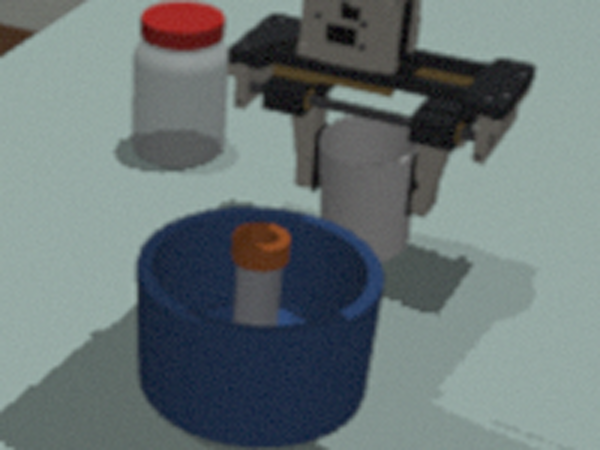

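View pics/b4w.png

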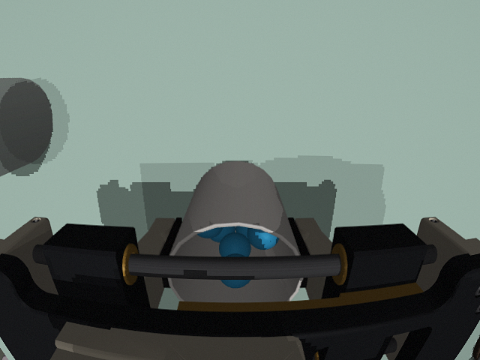

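apply_moves(
  commands=[
    {"dx":0,"dy":0,"dz":0,"spin":0,"hand":0},
    {"dx":0,"dy":0,"dz":0,"spin":0,"hand":0},
    {"dx":0,"dy":0,"dz":0,"spin":0,"hand":0},
    {"dx":0,"dy":0,"dz":7,"spin":0,"hand":0},
    {"dx":0,"dy":0,"dz":7,"spin":0,"hand":0},
  ],
  grip_force=20,
)

```text
t: 11.3
eef_pos: [0.5372, -0.2451, 0.2333]
ee_rot: [-1.984, 1.571, -0.413]
force: [0.1, 0.8, -0.8]
width: 0.0874
```

```bash
python3 look.py b5 w
python3 - <<'E'
from h import *
P=status.get_state()['eef_pos']-[0,0,.159]
f=.75
for dy in (-.005,0,.005,.010):
  for lab,z in(('rim near',.085),):
    c=[P[0],P[1]+dy,z]
    M=np.array([proj('wrist',[c[0]+.0345*np.cos(p),c[1]+.0345*np.sin(p),z])*f for p in np.linspace(0,6.28,80)]); print(dy,M.min(0).round(),M.max(0).round())
E
```

```text
11.3 P [ 0.5372 -0.2451  0.0743] w 0.0874 F [ 0.1  0.8 -0.8] u,z rel rim -115.1 -10.7
-0.005 [171. 190.] [298. 298.]
0 [172. 199.] [297. 304.]
0.005 [173. 208.] [296. 309.]
0.01 [174. 217.] [295. 315.]
```

View pics/b5w.png

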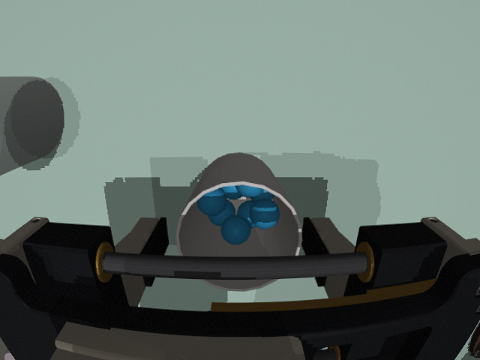

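apply_moves(
  commands=[
    {"dx":0,"dy":-10,"dz":0,"spin":0,"hand":0},
    {"dx":0,"dy":0,"dz":0,"spin":0,"hand":0.4},
    {"dx":0,"dy":0,"dz":0,"spin":0,"hand":0.4},
    {"dx":0,"dy":0,"dz":0,"spin":0,"hand":0.4},
    {"dx":0,"dy":0,"dz":0,"spin":0,"hand":0.4},
  ],
  grip_force=20,
)

```text
t: 12.02
eef_pos: [0.5369, -0.2551, 0.2325]
ee_rot: [1.37, 1.57, 2.941]
force: [-0.0, 0.1, -0.1]
width: 0.0665
```

apply_moves(
  commands=[
    {"dx":0,"dy":0,"dz":17,"spin":0,"hand":0.4},
    {"dx":0,"dy":0,"dz":17,"spin":0,"hand":0.4},
    {"dx":0,"dy":0,"dz":17,"spin":0,"hand":0.4},
    {"dx":0,"dy":25,"dz":0,"spin":0,"hand":0.4},
    {"dx":0,"dy":30,"dz":0,"spin":0,"hand":0.4},
  ],
)

```text
t: 12.65
eef_pos: [0.5372, -0.1999, 0.2852]
ee_rot: [-1.595, 1.569, -0.025]
force: [0.7, 0.3, -1.6]
width: 0.0666
```

apply_moves(
  commands=[
    {"dx":1,"dy":20,"dz":0,"spin":0,"hand":0.4},
    {"dx":0,"dy":4,"dz":0,"spin":0,"hand":0.4},
    {"dx":0,"dy":0,"dz":0,"spin":0,"hand":0.4},
    {"dx":0,"dy":0,"dz":0,"spin":0,"hand":0.4},
    {"dx":0,"dy":0,"dz":0,"spin":0,"hand":0.4},
  ],
)

```text
t: 13.28
eef_pos: [0.5381, -0.1766, 0.2836]
ee_rot: [1.718, 1.571, -2.995]
force: [-0.2, -0.7, -1.7]
width: 0.0666
```

```bash
python3 look.py c1 w
```

```text
13.28 P [ 0.5381 -0.1766  0.1246] w 0.0666 F [-0.2 -0.7 -1.7] u,z rel rim -46.6 39.6
```

View pics/c1s.png

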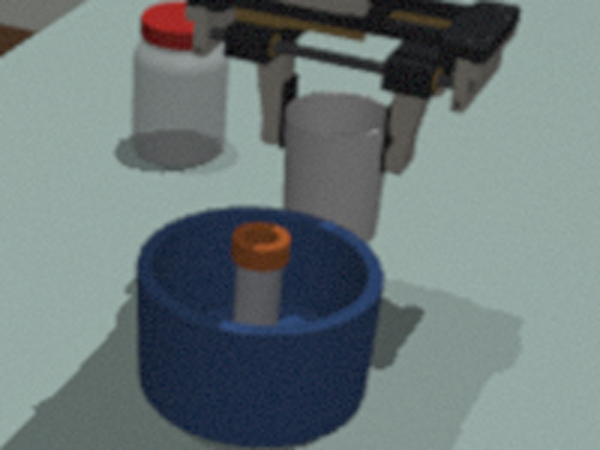

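apply_moves(
  commands=[
    {"dx":0,"dy":13.5,"dz":0.5,"spin":0,"hand":0.4},
    {"dx":0,"dy":6,"dz":4,"spin":0,"hand":0.4},
    {"dx":0,"dy":6,"dz":3,"spin":0,"hand":0.4},
    {"dx":0,"dy":6.5,"dz":2.5,"spin":0,"hand":0.4},
    {"dx":0,"dy":6.5,"dz":1.5,"spin":0,"hand":0.4},
  ],
)

```text
t: 14.0
eef_pos: [0.5381, -0.1373, 0.2955]
ee_rot: [-2.356, 1.57, -0.785]
force: [-0.6, -3.1, -1.9]
width: 0.0666
```

apply_moves(
  commands=[
    {"dx":0,"dy":5.5,"dz":0.5,"spin":0,"hand":0.4},
    {"dx":0,"dy":5.5,"dz":0,"spin":0,"hand":0.4},
    {"dx":0,"dy":5,"dz":-1,"spin":0,"hand":0.4},
    {"dx":0,"dy":5,"dz":-1,"spin":0,"hand":0.4},
    {"dx":0,"dy":5,"dz":-1.5,"spin":0,"hand":0.4},
  ],
)

```text
t: 14.62
eef_pos: [0.5384, -0.1112, 0.2926]
ee_rot: [-1.535, 1.57, 0.036]
force: [-0.7, -3.4, 6.0]
width: 0.0667
```

```bash
python3 look.py c2 w
```

```text
14.62 P [ 0.5384 -0.1112  0.1336] w 0.0667 F [-0.7 -3.4  6. ] u,z rel rim 18.8 48.6
```

View pics/c2s.png

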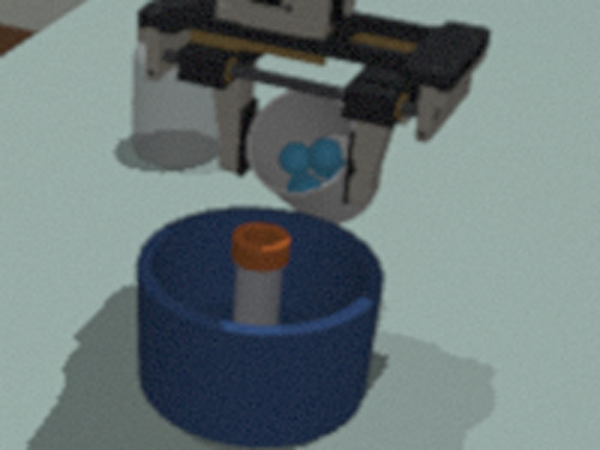

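View pics/c2w.png

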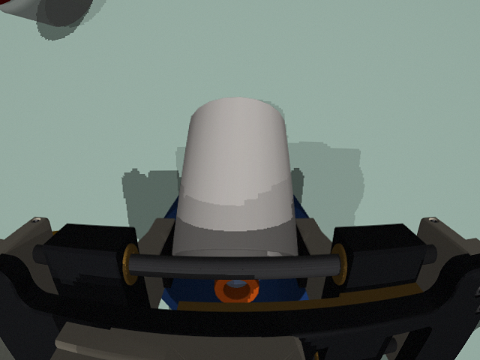

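```bash
cat > tilt.py <<'E'
import sys; from h import *
from scipy.optimize import least_squares
# args: foot_minrow foot_left foot_right (wrist .75 px) mouthleft mouthtop (side crop px)
fm,fl,fr,ml,mt=map(float,sys.argv[1:6])
cw=cam('wrist');cs=cam('side');P0=status.get_state()['eef_pos']-[0,0,.159]
ph=np.linspace(0,2*np.pi,90)
def pred(v):
    t,d,z=v; P=P0+[0,0,z]; a=np.array([0,np.sin(t),np.cos(t)]); n=np.array([0,-np.cos(t),np.sin(t)]);x=np.array([1,0,0])
    F=np.array([proj('wrist',P-d*a+.0315*(np.cos(p)*n+np.sin(p)*x),cw) for p in ph])*.75
    M=(np.array([proj('side',P+(.085-d)*a+.0345*(np.cos(p)*n+np.sin(p)*x),cs) for p in ph])-[300,150])*3
    return np.array([F[:,1].min()-fm,np.ptp(F[:,0])-(fr-fl),(M[:,0].min()-ml)/2,(M[:,1].min()-mt)/2])
r=least_squares(pred,[1.2,.074,.003],x_scale=[.1,.01,.01]); t,d,z=r.x
print('theta',np.degrees(t).round(1),'d',d.round(4),'zoff',z.round(4),'res',r.fun.round(1))
u=(P0[1]+.130)*1000; zz=(P0[2]-.085+z)*1000
print("P'",u.round(1),zz.round(1),'s',(u*np.sin(t)+zz*np.cos(t)).round(1),'r',(-u*np.cos(t)+zz*np.sin(t)).round(1),'mouth u',(u+(85-d*1000)*np.sin(t)).round(1))
E
python3 tilt.py 98 190 287 247 88; python3 -c "
import cv2;a=cv2.imread('pics/c2s.png')[70:240,200:400];cv2.imwrite('pics/c2z.png',cv2.resize(a,None,fx=3.5,fy=3.5,interpolation=cv2.INTER_CUBIC))"
```

```text
theta 51.1 d 0.0816 zoff 0.0082 res [-0.2 -0.3 -1.5 -0.3]
P' 19.0 56.7 s 50.4 r 32.2 mouth u 21.7
```

View pics/c2z.png

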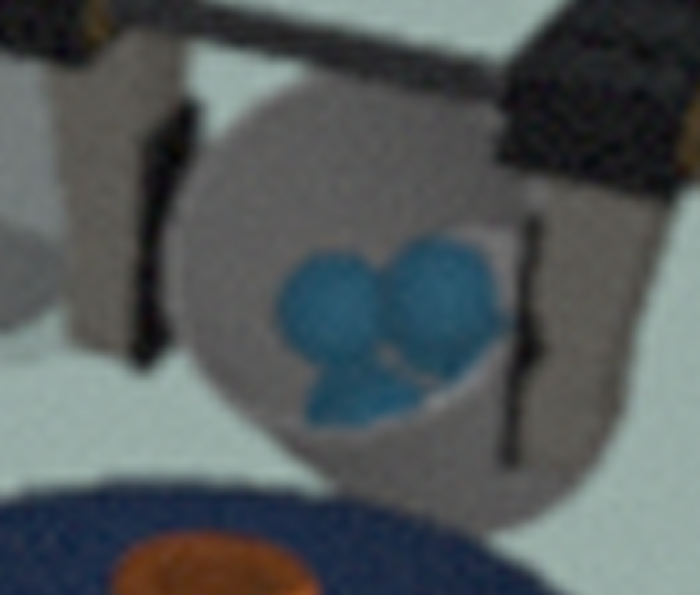

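apply_moves(
  commands=[
    {"dx":0,"dy":-8,"dz":4,"spin":0,"hand":0.4},
    {"dx":0,"dy":-22,"dz":0,"spin":0,"hand":0.4},
    {"dx":0,"dy":-30,"dz":0,"spin":0,"hand":0.4},
    {"dx":0,"dy":-30,"dz":-18,"spin":0,"hand":0.4},
    {"dx":0,"dy":-15,"dz":-18,"spin":0,"hand":0.4},
  ],
)

```text
t: 15.35
eef_pos: [0.5378, -0.2179, 0.2592]
ee_rot: [-0.089, 1.57, 1.48]
force: [-0.0, -0.3, -1.9]
width: 0.0667
```

apply_moves(
  commands=[
    {"dx":0,"dy":0,"dz":-18,"spin":0,"hand":0.4},
    {"dx":0,"dy":0,"dz":-3,"spin":0,"hand":0.4},
    {"dx":0,"dy":0,"dz":0,"spin":0,"hand":0.4},
    {"dx":0,"dy":0,"dz":0,"spin":0,"hand":0.4},
    {"dx":0,"dy":0,"dz":0,"spin":0,"hand":0.4},
  ],
  grip_force=5,
)

```text
t: 15.98
eef_pos: [0.5384, -0.2164, 0.2398]
ee_rot: [-1.617, 1.57, -0.046]
force: [-0.1, -0.6, -1.5]
width: 0.067
```

apply_moves(
  commands=[
    {"dx":0,"dy":0,"dz":0,"spin":0,"hand":0.4},
    {"dx":0,"dy":0,"dz":0,"spin":0,"hand":0.4},
    {"dx":0,"dy":0,"dz":0,"spin":0,"hand":0.4},
    {"dx":0,"dy":-6,"dz":0,"spin":0,"hand":0.4},
    {"dx":0,"dy":0,"dz":0,"spin":0,"hand":0.4},
  ],
  grip_force=3.5,
)

```text
t: 16.6
eef_pos: [0.5381, -0.2231, 0.2391]
ee_rot: [2.941, 1.571, -1.772]
force: [-0.6, 0.3, -0.8]
width: 0.067
```

```bash
python3 look.py d1 w
```

```text
16.6 P [ 0.5381 -0.2231  0.0801] w 0.067 F [-0.6  0.3 -0.8] u,z rel rim -93.1 -4.9
```

View pics/d1s.png

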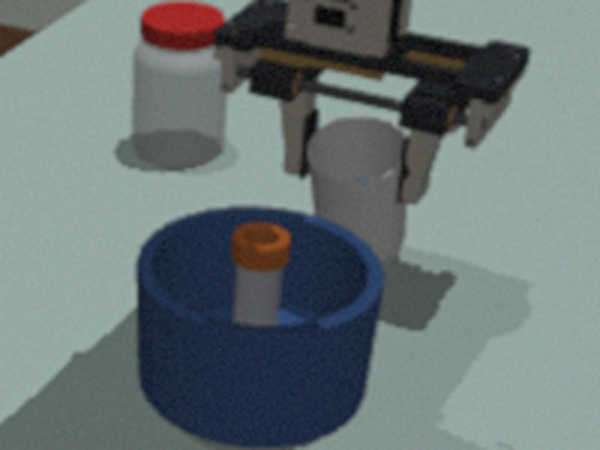

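View pics/d1w.png

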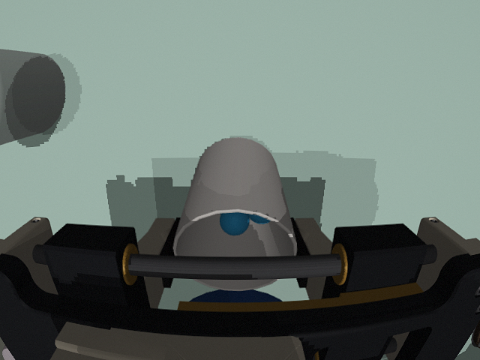

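apply_moves(
  commands=[
    {"dx":0,"dy":-2,"dz":-4,"spin":0,"hand":0.4},
    {"dx":0,"dy":-4,"dz":-3,"spin":0,"hand":0.4},
    {"dx":0,"dy":-5,"dz":-3,"spin":0,"hand":0.4},
    {"dx":0,"dy":-5,"dz":-2,"spin":0,"hand":0.4},
    {"dx":0,"dy":-5,"dz":-1,"spin":0,"hand":0.4},
  ],
  grip_force=3,
)

```text
t: 17.32
eef_pos: [0.5379, -0.244, 0.2256]
ee_rot: [1.006, 1.57, 2.577]
force: [0.5, -0.9, 0.7]
width: 0.0671
```

```bash
python3 look.py d2 w
```

```text
17.32 P [ 0.5379 -0.244   0.0666] w 0.0671 F [ 0.5 -0.9  0.7] u,z rel rim -114.0 -18.4
```

View pics/d2w.png

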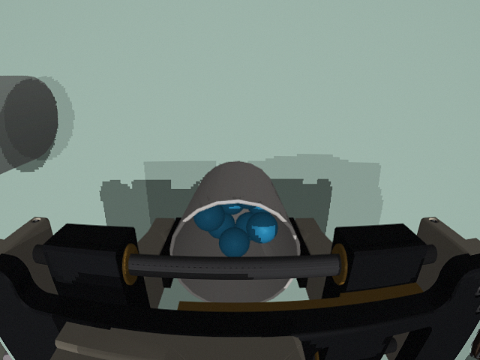

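apply_moves(
  commands=[
    {"dx":0,"dy":0,"dz":0,"spin":0,"hand":0},
    {"dx":0,"dy":0,"dz":0,"spin":0,"hand":0},
    {"dx":0,"dy":0,"dz":0,"spin":0,"hand":0},
    {"dx":0,"dy":0,"dz":12,"spin":0,"hand":0},
    {"dx":0,"dy":0,"dz":11,"spin":0,"hand":0},
  ],
  grip_force=20,
)

```text
t: 18.05
eef_pos: [0.5383, -0.2436, 0.2503]
ee_rot: [-1.902, 1.57, -0.331]
force: [-0.5, -0.2, 0.4]
width: 0.0881
```

```bash
python3 look.py d3 w
python3 - <<'E'
from h import *
P=status.get_state()['eef_pos']-[0,0,.159]
f=.75
for dy in (-.01,-.005,0,.005,.010):
    M=np.array([proj('wrist',[P[0]+.0345*np.cos(p),P[1]+dy+.0345*np.sin(p),.085])*f for p in np.linspace(0,6.28,80)]); print(dy,M.min(0).round(),M.max(0).round())
E
```

```text
18.05 P [ 0.5383 -0.2436  0.0913] w 0.0881 F [-0.5 -0.2  0.4] u,z rel rim -113.6 6.3
-0.01 [177. 170.] [293. 274.]
-0.005 [177. 179.] [292. 280.]
0 [178. 188.] [292. 286.]
0.005 [179. 196.] [291. 292.]
0.01 [179. 204.] [290. 297.]
```

View pics/d3w.png

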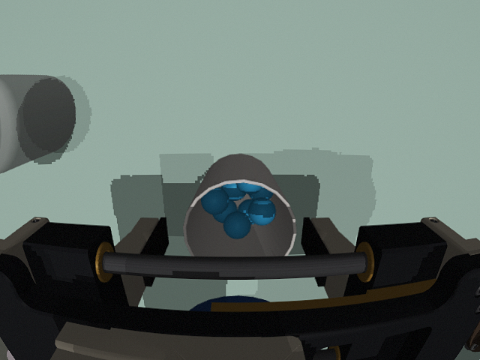

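apply_moves(
  commands=[
    {"dx":-3,"dy":-6,"dz":-2,"spin":0,"hand":0},
    {"dx":0,"dy":0,"dz":0,"spin":0,"hand":0.4},
    {"dx":0,"dy":0,"dz":0,"spin":0,"hand":0.4},
    {"dx":0,"dy":0,"dz":0,"spin":0,"hand":0.4},
    {"dx":0,"dy":0,"dz":0,"spin":0,"hand":0.4},
  ],
  grip_force=25,
)

```text
t: 18.77
eef_pos: [0.5351, -0.2496, 0.247]
ee_rot: [1.386, 1.571, 2.957]
force: [0.6, -0.1, -0.0]
width: 0.0664
```

apply_moves(
  commands=[
    {"dx":0,"dy":0,"dz":17,"spin":0,"hand":0.4},
    {"dx":0,"dy":0,"dz":17,"spin":0,"hand":0.4},
    {"dx":0,"dy":0,"dz":14,"spin":0,"hand":0.4},
    {"dx":1,"dy":20,"dz":0,"spin":0,"hand":0.4},
    {"dx":2,"dy":30,"dz":0,"spin":0,"hand":0.4},
  ],
)

```text
t: 19.4
eef_pos: [0.5378, -0.1989, 0.2954]
ee_rot: [-0.998, 1.57, 0.571]
force: [1.4, 0.1, -0.8]
width: 0.067
```

```bash
python3 look.py d4 w
```

```text
19.4 P [ 0.5378 -0.1989  0.1364] w 0.067 F [ 1.4  0.1 -0.8] u,z rel rim -68.9 51.4
```

View pics/d4s.png

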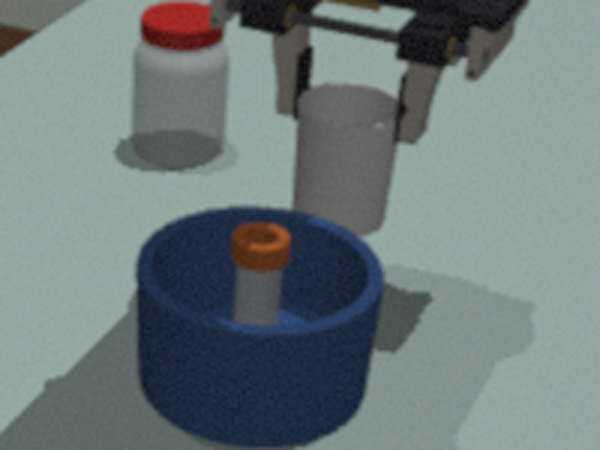

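View pics/d4w.png

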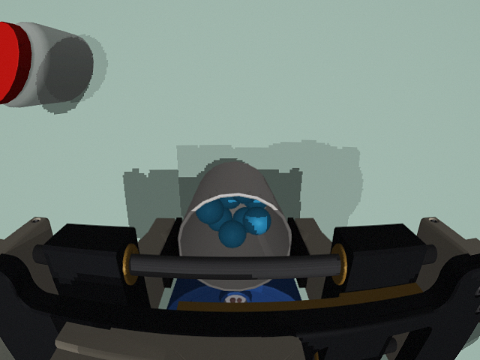

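apply_moves(
  commands=[
    {"dx":0,"dy":18,"dz":0,"spin":0,"hand":0.4},
    {"dx":0,"dy":11,"dz":0,"spin":0,"hand":0.4},
    {"dx":0,"dy":6,"dz":1,"spin":0,"hand":0.4},
    {"dx":0,"dy":6,"dz":4,"spin":0,"hand":0.4},
    {"dx":0,"dy":6,"dz":3,"spin":0,"hand":0.4},
  ],
)

```text
t: 20.12
eef_pos: [0.538, -0.1528, 0.3034]
ee_rot: [2.672, 1.57, -2.041]
force: [0.2, -4.1, -2.1]
width: 0.0669
```

apply_moves(
  commands=[
    {"dx":0,"dy":6.5,"dz":2.5,"spin":0,"hand":0.4},
    {"dx":0,"dy":6.5,"dz":1.5,"spin":0,"hand":0.4},
    {"dx":0,"dy":6,"dz":0.5,"spin":0,"hand":0.4},
    {"dx":0,"dy":6,"dz":0,"spin":0,"hand":0.4},
    {"dx":0,"dy":5,"dz":-1,"spin":0,"hand":0.4},
  ],
)

```text
t: 20.75
eef_pos: [0.5384, -0.1223, 0.3074]
ee_rot: [-1.893, 1.57, -0.322]
force: [-1.7, -4.2, 7.0]
width: 0.0665
```

```bash
python3 look.py d5 w
```

```text
20.75 P [ 0.5384 -0.1223  0.1484] w 0.0665 F [-1.7 -4.2  7. ] u,z rel rim 7.7 63.4
```

View pics/d5s.png

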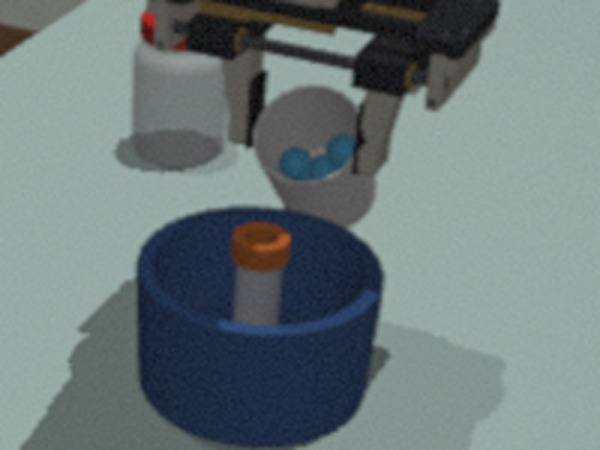

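View pics/d5w.png

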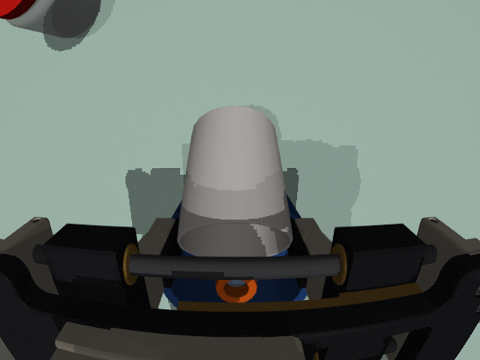

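```bash
python3 tilt.py 105 192 276 253 86
```

```text
theta 41.0 d 0.083 zoff -0.0072 res [-0.1 -0.4 -0.7 -0.2]
P' 8.0 56.1 s 47.5 r 30.8 mouth u 9.3
```

apply_moves(
  commands=[
    {"dx":0,"dy":6,"dz":-2,"spin":0,"hand":0.4},
    {"dx":0,"dy":5.5,"dz":-3,"spin":0,"hand":0.4},
    {"dx":0,"dy":5,"dz":-3.5,"spin":0,"hand":0.4},
    {"dx":0,"dy":4.5,"dz":-4.5,"spin":0,"hand":0.4},
    {"dx":0,"dy":3,"dz":-4,"spin":0,"hand":0.4},
  ],
)

```text
t: 21.48
eef_pos: [0.5397, -0.0974, 0.2916]
ee_rot: [-1.392, 1.565, 0.18]
force: [-0.8, 3.3, 14.4]
width: 0.0667
```

```bash
python3 look.py d6 w
```

```text
21.48 P [ 0.5397 -0.0974  0.1326] w 0.0667 F [-0.8  3.3 14.4] u,z rel rim 32.6 47.6
```

View pics/d6s.png

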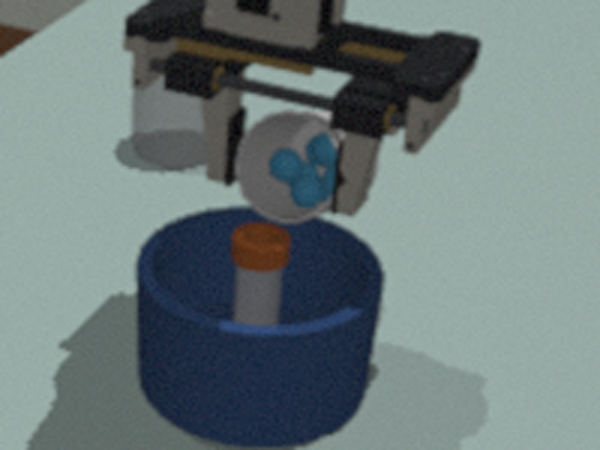

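View pics/d6w.png

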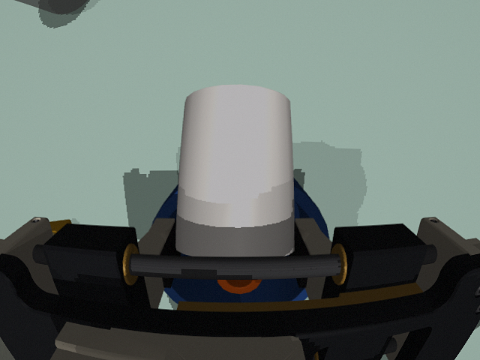

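```bash
python3 tilt.py 85 183 293 237 110
```

```text
theta 73.8 d 0.084 zoff -0.0006 res [-0.2  0.1 -1.   0. ]
P' 32.7 46.8 s 44.5 r 35.8 mouth u 33.7
```

apply_moves(
  commands=[
    {"dx":0,"dy":3.5,"dz":-3.5,"spin":0,"hand":0.4},
    {"dx":0,"dy":3,"dz":-3.5,"spin":0,"hand":0.4},
    {"dx":0,"dy":2,"dz":-3.5,"spin":0,"hand":0.4},
    {"dx":0,"dy":1.5,"dz":-3,"spin":0,"hand":0.4},
    {"dx":0,"dy":1,"dz":-2,"spin":0,"hand":0.4},
  ],
)

```text
t: 22.2
eef_pos: [0.54, -0.0856, 0.2763]
ee_rot: [-1.225, 1.564, 0.347]
force: [-1.6, 7.2, 15.8]
width: 0.0666
```

```bash
python3 look.py d7 w
```

```text
22.2 P [ 0.54   -0.0856  0.1173] w 0.0666 F [-1.6  7.2 15.8] u,z rel rim 44.4 32.3
```

View pics/d7s.png

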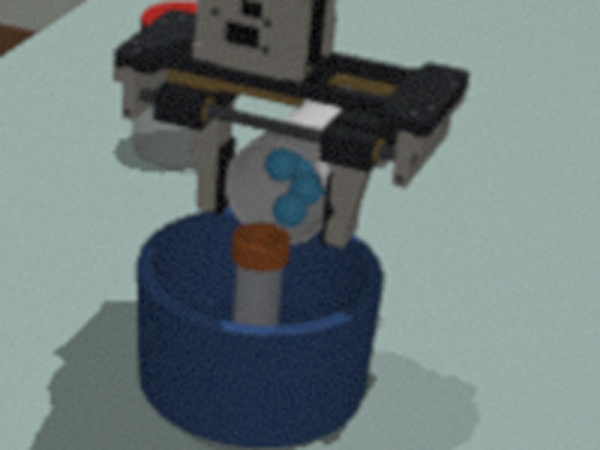

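View pics/d7w.png

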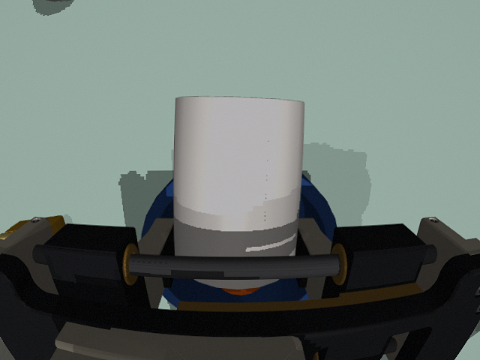

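```bash
python3 tilt.py 96 174 304 226 130; python3 -c "
import cv2;a=cv2.imread('pics/d7s.png')[110:280,190:390];cv2.imwrite('pics/d7z.png',cv2.resize(a,None,fx=3.5,fy=3.5,interpolation=cv2.INTER_CUBIC))"
```

```text
theta 84.3 d 0.0814 zoff 0.0085 res [-0.1  0.1 -0.5  0. ]
P' 44.4 40.7 s 48.2 r 36.1 mouth u 48.0
```

View pics/d7z.png

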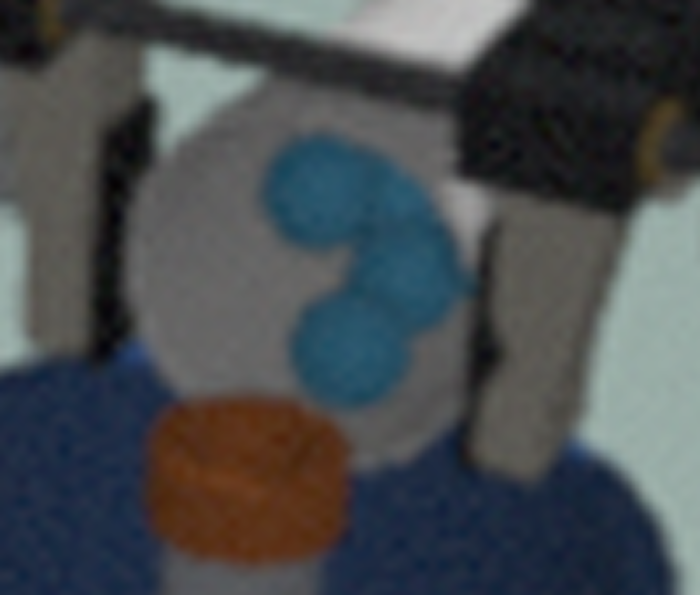

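apply_moves(
  commands=[
    {"dx":0,"dy":0,"dz":-2.5,"spin":0,"hand":0.4},
    {"dx":0,"dy":0,"dz":-2,"spin":0,"hand":0.4},
    {"dx":0,"dy":0,"dz":-2,"spin":0,"hand":0.4},
    {"dx":0,"dy":0,"dz":0,"spin":0,"hand":0.4},
    {"dx":0,"dy":0,"dz":0,"spin":0,"hand":0.4},
  ],
)

```text
t: 22.92
eef_pos: [0.5404, -0.085, 0.2702]
ee_rot: [-1.193, 1.562, 0.379]
force: [-0.8, 11.9, 15.4]
width: 0.0669
```

```bash
python3 look.py d8 w; python3 -c "
import cv2;a=cv2.imread('pics/d8s.png')[110:280,190:390];cv2.imwrite('pics/d8z.png',cv2.resize(a,None,fx=3.5,fy=3.5,interpolation=cv2.INTER_CUBIC))"
```

```text
22.93 P [ 0.5404 -0.085   0.1112] w 0.0669 F [-0.8 11.9 15.4] u,z rel rim 45.0 26.2
```

View pics/d8z.png

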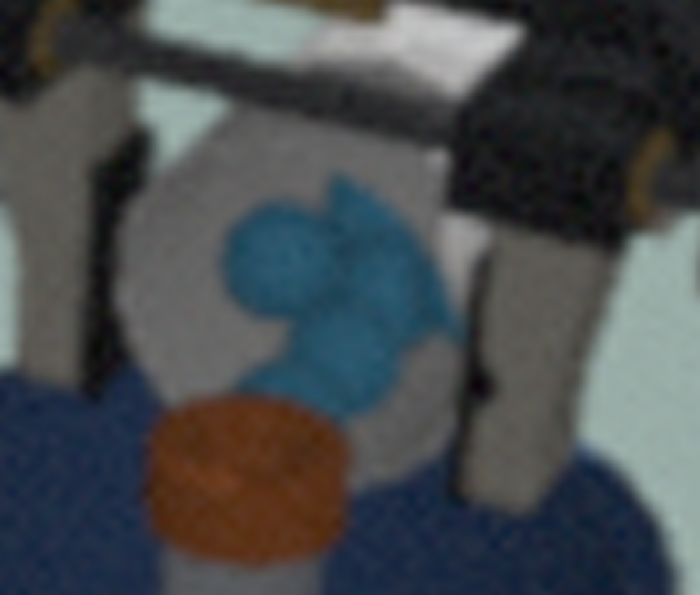

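View pics/d8w.png

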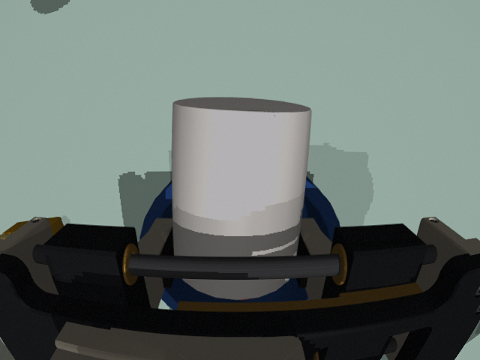

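apply_moves(
  commands=[
    {"dx":0,"dy":0,"dz":-1.5,"spin":0,"hand":0.4},
    {"dx":0,"dy":0,"dz":-1,"spin":0,"hand":0.4},
    {"dx":0,"dy":-4,"dz":0,"spin":0,"hand":0.4},
    {"dx":0,"dy":-5,"dz":0.5,"spin":0,"hand":0.4},
    {"dx":0,"dy":-5,"dz":0.5,"spin":0,"hand":0.4},
  ],
)

```text
t: 23.65
eef_pos: [0.5414, -0.0984, 0.2698]
ee_rot: [-1.213, 1.559, 0.36]
force: [-1.5, 19.1, 23.0]
width: 0.0668
```

```bash
python3 look.py d9 w; python3 -c "
import cv2;a=cv2.imread('pics/d9s.png')[110:340,130:400];cv2.imwrite('pics/d9z.png',cv2.resize(a,None,fx=2.5,fy=2.5,interpolation=cv2.INTER_CUBIC))"
```

```text
23.65 P [ 0.5414 -0.0984  0.1108] w 0.0668 F [-1.5 19.1 23. ] u,z rel rim 31.6 25.8
```

View pics/d9z.png

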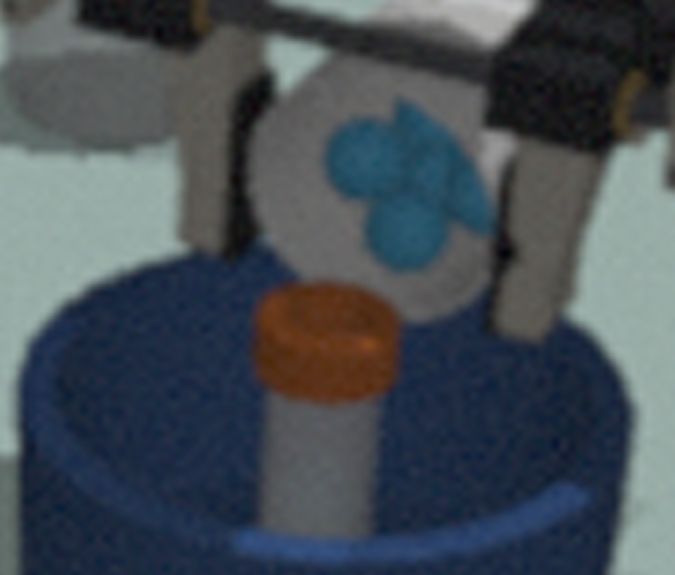

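View pics/d9w.png

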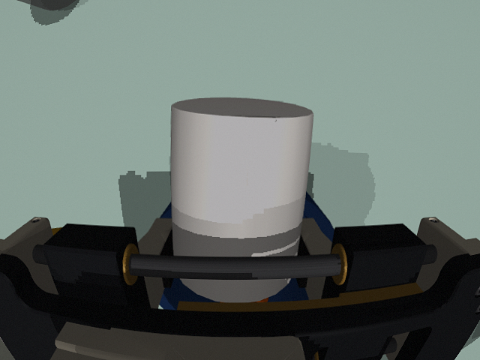

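Run:
```python
from h import *
from scipy.optimize import least_squares
cw=cam('wrist');P0=status.get_state()['eef_pos']-[0,0,.159]; f=.75
print('ee',R.from_euler('xyz',status.get_state()['ee_rot']).as_matrix().round(3))
def pred(v):
    t,y,z=v; c=np.array([P0[0],y,z]); n=np.array([0,-np.cos(t),np.sin(t)])
    a=proj('wrist',c+.0315*n,cw)*f; b=proj('wrist',c-.0315*n,cw)*f
    l=proj('wrist',c+[.0315,0,0],cw)*f; r=proj('wrist',c-[.0315,0,0],cw)*f
    return np.array([a[1]-117,b[1]-97,abs(r[0]-l[0])-140])
r=least_squares(pred,[1.7,P0[1]-.08,P0[2]+.01],x_scale=[.1,.01,.01]);t,y,z=r.x
print(np.degrees(t),r.fun,'foot centre u,z',(y+.13)*1000,(z-.085)*1000,'mouth centre',(y+.13+.085*np.sin(t))*1000,(z-.085+.085*np.cos(t))*1000)
```

```text
ee [[ 0.011 -1.    -0.002]
 [ 0.003 -0.002  1.   ]
 [-1.    -0.011  0.003]]
95.57739991612009 [-2.84217094e-14 -8.52651283e-14 -2.84217094e-14] foot centre u,z -49.20884064231459 39.926715504477784 mouth centre 35.38875352478746 31.6655375534649
```

apply_moves(
  commands=[
    {"dx":0,"dy":4,"dz":1,"spin":0,"hand":0.4},
    {"dx":3,"dy":0,"dz":0,"spin":0,"hand":0.4},
    {"dx":-3,"dy":0,"dz":0,"spin":0,"hand":0.4},
    {"dx":0,"dy":0,"dz":0,"spin":0,"hand":0.4},
    {"dx":0,"dy":0,"dz":0,"spin":0,"hand":0.4},
  ],
)

```text
t: 24.38
eef_pos: [0.5401, -0.0961, 0.2693]
ee_rot: [-1.328, 1.564, 0.244]
force: [0.9, 4.5, 12.4]
width: 0.0671
```

```bash
python3 look.py e1 w; python3 -c "
import cv2;a=cv2.imread('pics/e1s.png')[110:340,130:400];cv2.imwrite('pics/e1z.png',cv2.resize(a,None,fx=2.5,fy=2.5,interpolation=cv2.INTER_CUBIC))"
```

```text
24.38 P [ 0.5401 -0.0961  0.1103] w 0.0671 F [ 0.9  4.5 12.4] u,z rel rim 33.9 25.3
```

View pics/e1z.png

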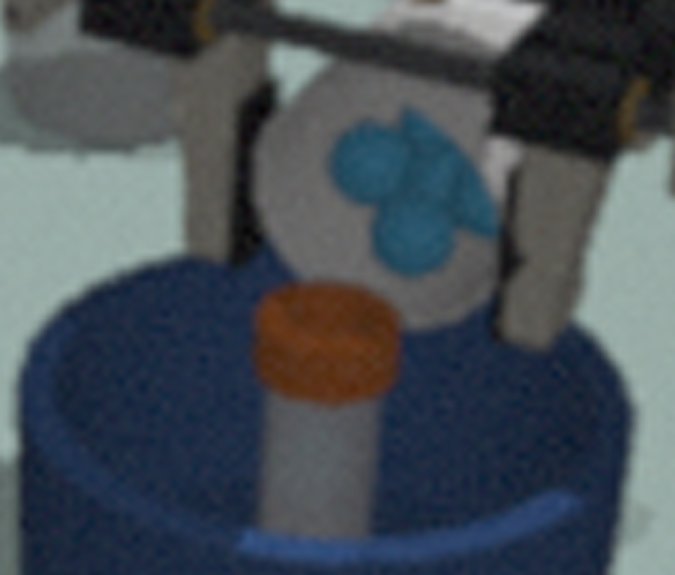

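View pics/e1w.png

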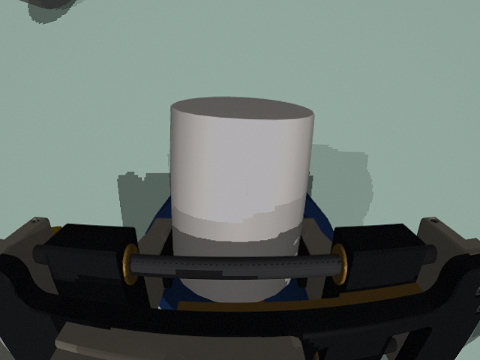

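apply_moves(
  commands=[
    {"dx":0,"dy":3,"dz":0,"spin":0,"hand":0.4},
    {"dx":0,"dy":3,"dz":-1,"spin":0,"hand":0.4},
    {"dx":0,"dy":2,"dz":-2,"spin":0,"hand":0.4},
    {"dx":0,"dy":1,"dz":-2,"spin":0,"hand":0.4},
    {"dx":0,"dy":0,"dz":0,"spin":0,"hand":0.4},
  ],
)

```text
t: 25.1
eef_pos: [0.5391, -0.0876, 0.2632]
ee_rot: [-1.247, 1.567, 0.325]
force: [-0.8, 1.3, 9.0]
width: 0.0664
```

```bash
python3 look.py e2 w; python3 -c "
import cv2;a=cv2.imread('pics/e2s.png')[110:340,130:400];cv2.imwrite('pics/e2z.png',cv2.resize(a,None,fx=2.5,fy=2.5,interpolation=cv2.INTER_CUBIC))"
```

```text
25.1 P [ 0.5391 -0.0876  0.1042] w 0.0664 F [-0.8  1.3  9. ] u,z rel rim 42.4 19.2
```

View pics/e2z.png

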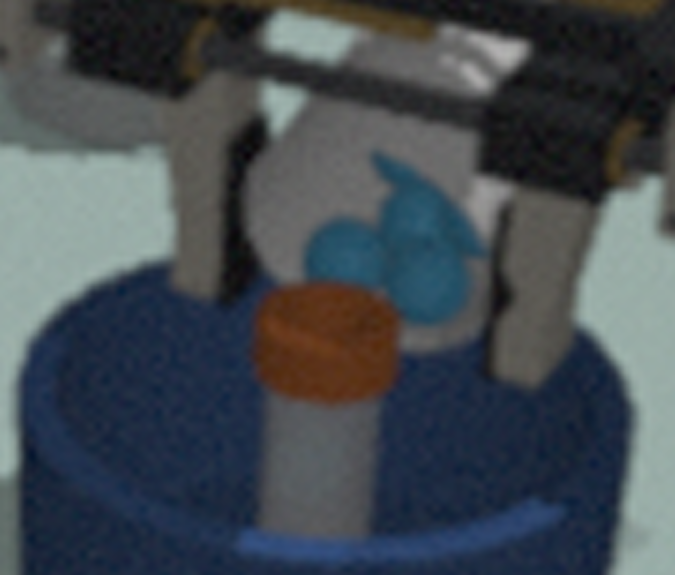

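View pics/e2w.png

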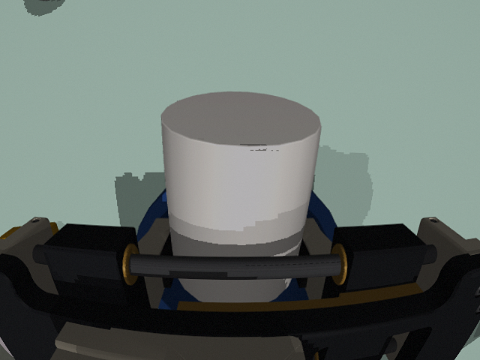

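apply_moves(
  commands=[
    {"dx":0,"dy":0,"dz":1,"spin":0,"hand":0.4},
    {"dx":0,"dy":-3,"dz":2,"spin":0,"hand":0.4},
    {"dx":0,"dy":-4,"dz":1,"spin":0,"hand":0.4},
    {"dx":0,"dy":-3,"dz":0,"spin":0,"hand":0.4},
    {"dx":0,"dy":0,"dz":0,"spin":0,"hand":0.4},
  ],
  grip_force=45,
)

```text
t: 25.82
eef_pos: [0.5386, -0.0984, 0.2668]
ee_rot: [-1.167, 1.569, 0.404]
force: [-0.6, 4.6, 6.3]
width: 0.0666
```

```bash
python3 look.py e3 w; python3 -c "
import cv2;a=cv2.imread('pics/e3s.png')[110:340,130:400];cv2.imwrite('pics/e3z.png',cv2.resize(a,None,fx=2.5,fy=2.5,interpolation=cv2.INTER_CUBIC))"
```

```text
25.82 P [ 0.5386 -0.0984  0.1078] w 0.0666 F [-0.6  4.6  6.3] u,z rel rim 31.6 22.8
```

View pics/e3z.png

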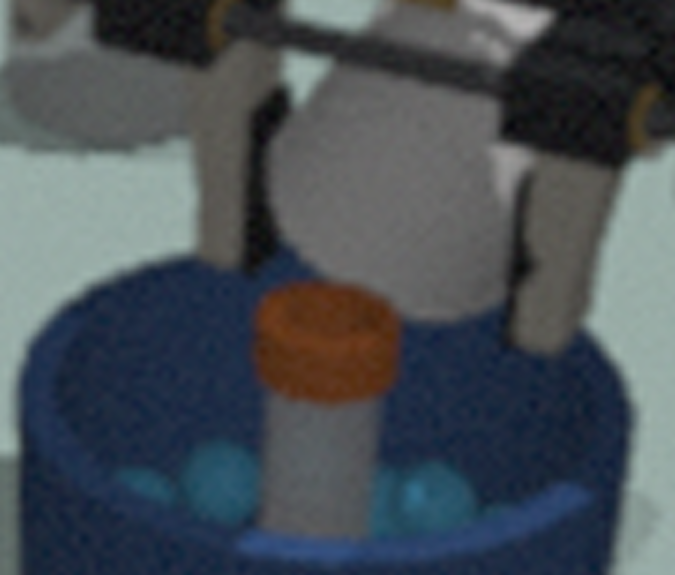

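View pics/e3w.png

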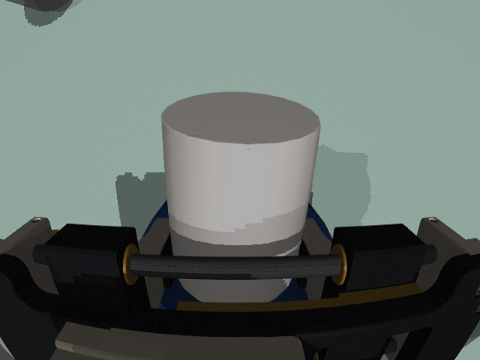

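apply_moves(
  commands=[
    {"dx":0,"dy":0,"dz":20,"spin":0,"hand":0.4},
    {"dx":0,"dy":0,"dz":20,"spin":0,"hand":0.4},
    {"dx":0,"dy":-35,"dz":0,"spin":0,"hand":0.4},
    {"dx":0,"dy":-40,"dz":0,"spin":0,"hand":0.4},
    {"dx":0,"dy":-40,"dz":0,"spin":0,"hand":0.4},
  ],
)

```text
t: 26.55
eef_pos: [0.5376, -0.2149, 0.3057]
ee_rot: [1.353, 1.57, 2.924]
force: [1.0, 0.4, -1.3]
width: 0.0663
```

apply_moves(
  commands=[
    {"dx":0,"dy":-30,"dz":-10,"spin":0,"hand":0.4},
    {"dx":0,"dy":0,"dz":-20,"spin":0,"hand":0.4},
    {"dx":0,"dy":0,"dz":-20,"spin":0,"hand":0.4},
    {"dx":0,"dy":0,"dz":-4,"spin":0,"hand":0.4},
    {"dx":0,"dy":0,"dz":0,"spin":0,"hand":0.4},
  ],
)

```text
t: 27.18
eef_pos: [0.538, -0.2438, 0.2521]
ee_rot: [1.609, 1.57, -3.104]
force: [0.5, 0.3, -0.2]
width: 0.0667
```

apply_moves(
  commands=[
    {"dx":0,"dy":0,"dz":0,"spin":0,"hand":0.4},
    {"dx":0,"dy":0,"dz":0,"spin":0,"hand":0.4},
    {"dx":0,"dy":0,"dz":0,"spin":0,"hand":0.4},
    {"dx":0,"dy":0,"dz":0,"spin":0,"hand":0.4},
    {"dx":0,"dy":0,"dz":0,"spin":0,"hand":0.4},
  ],
  grip_force=3,
)

```text
t: 27.8
eef_pos: [0.5381, -0.2436, 0.2522]
ee_rot: [-1.915, 1.571, -0.345]
force: [-0.1, -0.5, -0.0]
width: 0.067
```

```bash
python3 look.py f1 w
```

```text
27.8 P [ 0.5381 -0.2436  0.0932] w 0.067 F [-0.1 -0.5 -0. ] u,z rel rim -113.6 8.2
```

View pics/f1s.png

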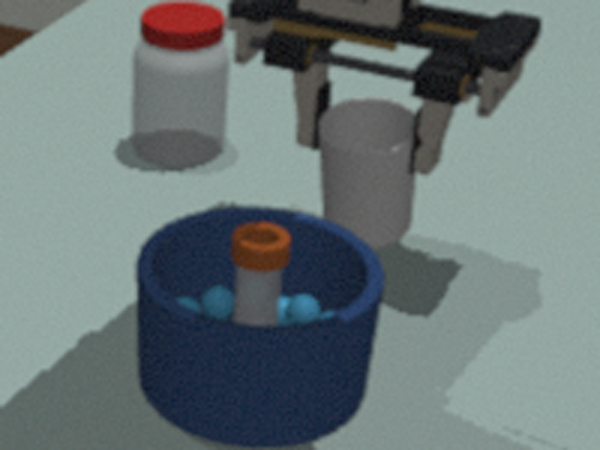

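View pics/f1w.png

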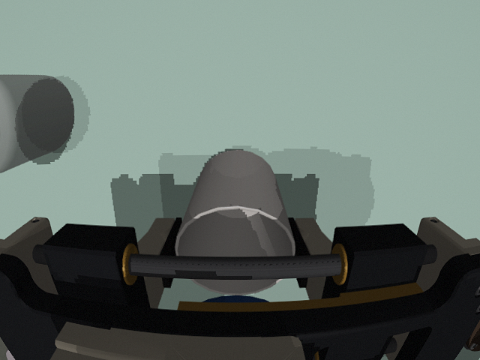

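apply_moves(
  commands=[
    {"dx":0,"dy":0,"dz":-5,"spin":0,"hand":0.4},
    {"dx":0,"dy":-2,"dz":-5,"spin":0,"hand":0.4},
    {"dx":0,"dy":-3,"dz":-4,"spin":0,"hand":0.4},
    {"dx":0,"dy":-3,"dz":-3,"spin":0,"hand":0.4},
    {"dx":0,"dy":0,"dz":0,"spin":0,"hand":0.4},
  ],
)

```text
t: 28.52
eef_pos: [0.5381, -0.252, 0.235]
ee_rot: [-2.615, 1.571, -1.045]
force: [-1.0, -1.4, 2.3]
width: 0.0665
```

```bash
python3 look.py f2 w
```

```text
28.52 P [ 0.5381 -0.252   0.076 ] w 0.0665 F [-1.  -1.4  2.3] u,z rel rim -122.0 -9.0
```

View pics/f2s.png

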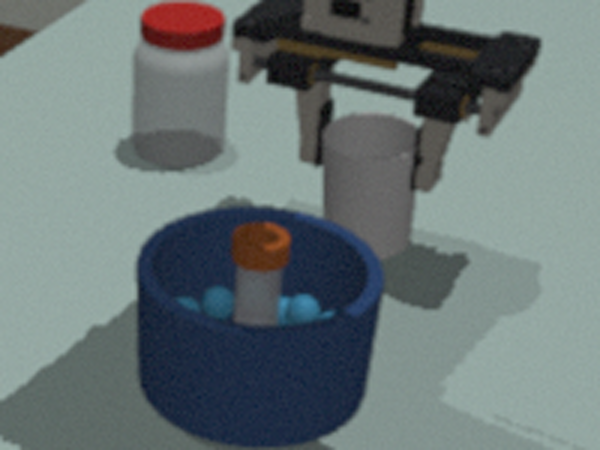

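View pics/f2w.png

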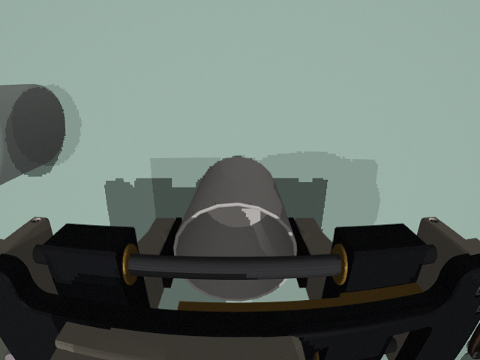

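apply_moves(
  commands=[
    {"dx":0,"dy":0,"dz":0,"spin":0,"hand":0},
    {"dx":0,"dy":0,"dz":0,"spin":0,"hand":0},
    {"dx":0,"dy":0,"dz":0,"spin":0,"hand":0},
    {"dx":0,"dy":0,"dz":25,"spin":0,"hand":0},
    {"dx":0,"dy":0,"dz":40,"spin":0,"hand":0},
  ],
)

```text
t: 29.25
eef_pos: [0.5376, -0.2514, 0.2994]
ee_rot: [1.375, 1.567, 2.946]
force: [0.2, -0.3, 0.3]
width: 0.0875
```

apply_moves(
  commands=[
    {"dx":0,"dy":0,"dz":60,"spin":0,"hand":0},
    {"dx":0,"dy":0,"dz":60,"spin":0,"hand":0},
    {"dx":0,"dy":40,"dz":30,"spin":0,"hand":0},
    {"dx":0,"dy":60,"dz":0,"spin":0,"hand":0},
    {"dx":0,"dy":60,"dz":0,"spin":0,"hand":0},
  ],
)

```text
t: 29.88
eef_pos: [0.5377, -0.0902, 0.4507]
ee_rot: [-1.176, 1.569, 0.393]
force: [1.6, 0.5, 0.4]
width: 0.0877
```

Run:
```python
from h import *
s=status.get_state(); print(s['t'],s['eef_pos'].round(4),s['q'].round(2))
cv2.imwrite('pics/g1.png',viewer.grab_frame('wrist')[:,:,::-1]); cv2.imwrite('pics/g1s.png',viewer.grab_frame('side')[:,:,::-1])
```

```text
29.875 [ 0.5377 -0.0902  0.4507] [ 0.19  0.12 -0.2  -0.   -1.25 -0.19]
```

View pics/g1.png

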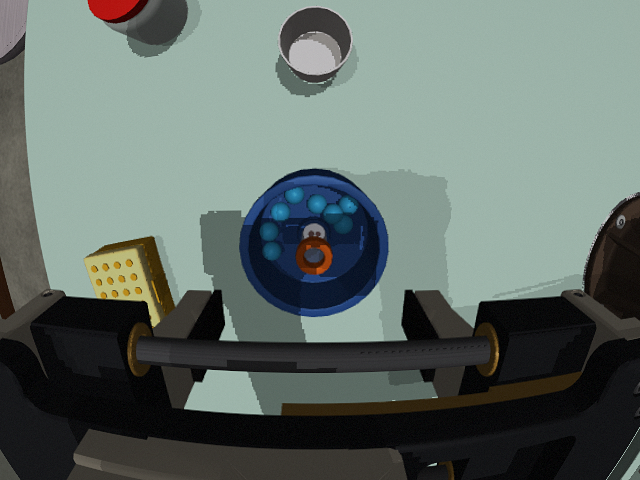

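View pics/g1s.png

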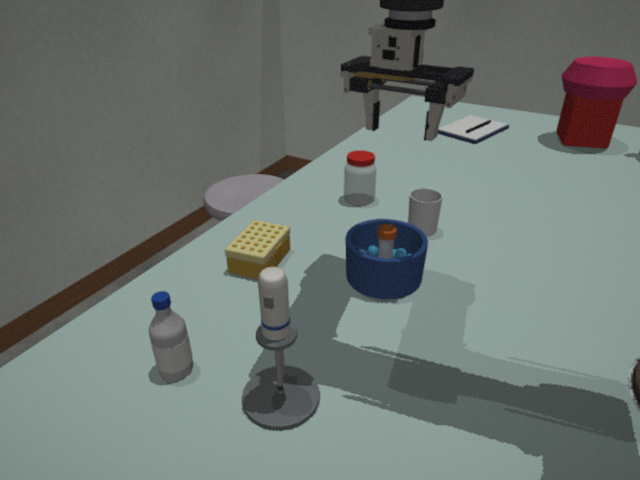

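Run:
```python
from h import *
im=cv2.imread('pics/g1.png')[:,:,::-1].copy()
o=blobs(im,(3,150,60),(14,255,255),roi=(280,220,350,290))[0]
print(o[:4]); h=cv2.convexHull(o[4])
print('cap',fit_circle([onz('wrist',*p[0],.106)[:2] for p in h]))
b=[b for b in blobs(im,(100,100,40),(125,255,255)) if b[0]>2000][0]; print(b[3])
print('rim',fit_circle([onz('wrist',*p[0],.085)[:2] for p in cv2.convexHull(b[4]) ]))
t,wt=onz('wrist',314,256,.106),0;print(t)
```

```text
(936.0, 313.73041310541305, 256.6340811965812, (296, 239, 36, 35))
cap (array([ 0.53661668, -0.05371633]), np.float64(0.017029422978227182))
(239, 169, 149, 148)
rim (array([ 0.53691916, -0.05474139]), np.float64(0.07486913203001838))
[ 0.53648396 -0.05444232  0.106     ]
```

apply_moves(
  commands=[
    {"dx":1,"dy":60,"dz":0,"spin":0,"hand":0},
    {"dx":1,"dy":60,"dz":0,"spin":0,"hand":0},
    {"dx":1,"dy":60,"dz":0,"spin":0,"hand":0},
    {"dx":1,"dy":60,"dz":0,"spin":0,"hand":0},
    {"dx":0,"dy":60,"dz":0,"spin":0,"hand":0},
  ],
)

```text
t: 30.6
eef_pos: [0.5419, 0.21, 0.4503]
ee_rot: [-1.032, 1.571, 0.539]
force: [1.5, 0.1, 0.3]
width: 0.0876
```

Run:
```python
from h import *
s=status.get_state(); print(s['t'],s['eef_pos'].round(4),s['q'].round(2))
cv2.imwrite('pics/g2.png',viewer.grab_frame('wrist')[:,:,::-1])
```

```text
30.6 [0.5419 0.21   0.4503] [ 0.71  0.18 -0.13  0.   -1.26 -0.71]
```

View pics/g2.png

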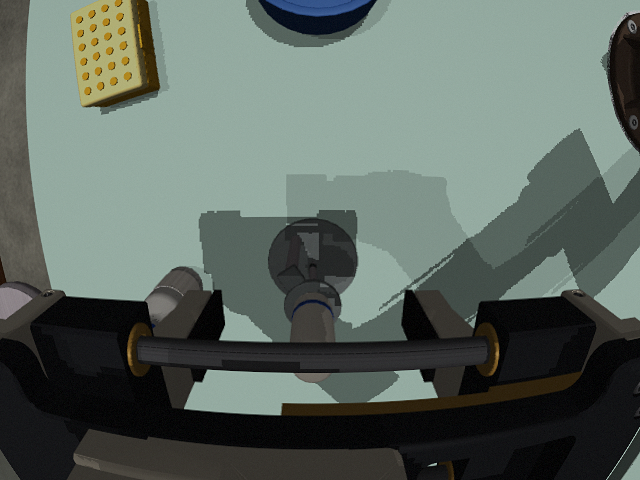

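Run:
```python
from h import *
print('foot',onz('wrist',312.7,257,.01),onz('wrist',269,257,.01),onz('wrist',357,257,.01))
print('ring',onz('wrist',312.5,302,.125),onz('wrist',284.5,302,.125),onz('wrist',341,302,.125))
print('body edge at blue band z~.135', onz('wrist',293,310,.135),onz('wrist',333,310,.135))
```

```text
foot [0.5418647 0.2841834 0.01     ] [0.59458799 0.28441146 0.01      ] [0.48841738 0.2841149  0.01      ]
ring [0.54198159 0.28603943 0.125     ] [0.56765803 0.286229   0.125     ] [0.51584878 0.28608019 0.125     ]
body edge at blue band z~.135 [0.55941485 0.28912249 0.135     ] [0.52361891 0.28902251 0.135     ]
```

apply_moves(
  commands=[
    {"dx":0,"dy":40,"dz":0,"spin":0,"hand":0},
    {"dx":0,"dy":35,"dz":0,"spin":0,"hand":0},
    {"dx":0,"dy":0,"dz":0,"spin":0,"hand":0},
    {"dx":0,"dy":0,"dz":-40,"spin":0,"hand":0},
    {"dx":0,"dy":0,"dz":-40,"spin":0,"hand":0},
  ],
  grip_force=50,
)

```text
t: 31.28
eef_pos: [0.5421, 0.2825, 0.3696]
ee_rot: [-0.677, 1.57, 0.894]
force: [-0.2, -0.5, -0.7]
width: 0.0877
```

apply_moves(
  commands=[
    {"dx":0,"dy":0,"dz":-20,"spin":0,"hand":0},
    {"dx":0,"dy":0,"dz":-11,"spin":0,"hand":0},
    {"dx":0,"dy":0,"dz":0,"spin":0,"hand":0},
    {"dx":0,"dy":0,"dz":0,"spin":0,"hand":0.2},
    {"dx":0,"dy":0,"dz":0,"spin":0,"hand":0.3},
  ],
)

```text
t: 31.9
eef_pos: [0.5423, 0.2835, 0.3402]
ee_rot: [-0.834, 1.569, 0.737]
force: [-0.0, -0.5, 0.4]
width: 0.073
```

Run:
```python
from h import *
s=status.get_state(); print(s['t'],s['eef_pos'].round(4),s['width'],s['force'])
cv2.imwrite('pics/g3.png',viewer.grab_frame('wrist')[:,:,::-1])
a=viewer.grab_frame('side')[220:440,180:400]; cv2.imwrite('pics/g3s.png',cv2.resize(a,None,fx=2.5,fy=2.5)[:,:,::-1])
```

```text
31.9 [0.5423 0.2835 0.3402] 0.07299882498508772 [-0.02617768 -0.464459    0.42073002]
```

View pics/g3.png

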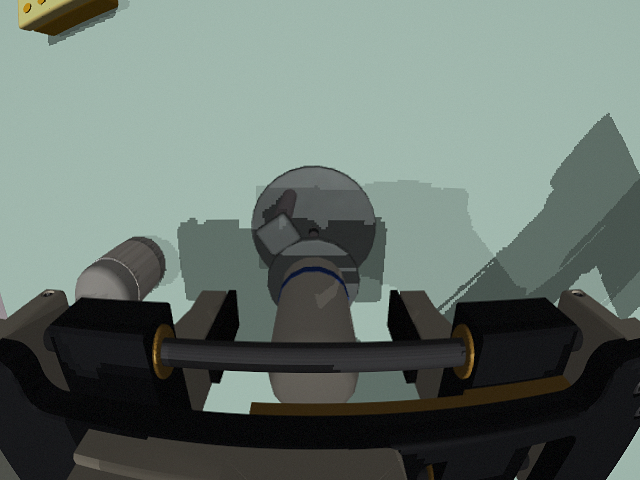

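View pics/g3s.png

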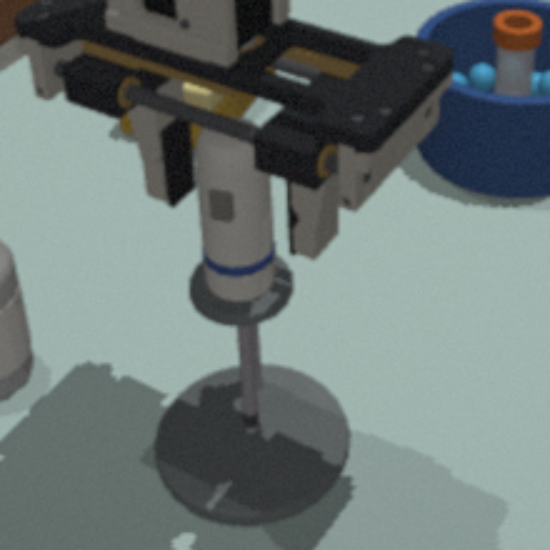

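apply_moves(
  commands=[
    {"dx":0,"dy":1,"dz":0,"spin":0,"hand":0.45},
    {"dx":0,"dy":0,"dz":0,"spin":0,"hand":0.6},
    {"dx":0,"dy":0,"dz":0,"spin":0,"hand":0.75},
    {"dx":0,"dy":0,"dz":0,"spin":0,"hand":0.75},
    {"dx":0,"dy":0,"dz":0,"spin":0,"hand":0.75},
  ],
  grip_force=50,
)

```text
t: 32.62
eef_pos: [0.5421, 0.2844, 0.3392]
ee_rot: [-0.778, 1.571, 0.792]
force: [0.2, 0.1, 0.5]
width: 0.0355
```

apply_moves(
  commands=[
    {"dx":0,"dy":0,"dz":3,"spin":0,"hand":0.75},
    {"dx":0,"dy":0,"dz":15,"spin":0,"hand":0.75},
    {"dx":0,"dy":0,"dz":30,"spin":0,"hand":0.75},
    {"dx":0,"dy":0,"dz":40,"spin":0,"hand":0.75},
    {"dx":0,"dy":0,"dz":40,"spin":0,"hand":0.75},
  ],
)

```text
t: 33.25
eef_pos: [0.5419, 0.2842, 0.4692]
ee_rot: [-1.026, 1.571, 0.545]
force: [-0.1, 1.7, -3.4]
width: 0.0352
```

Run:
```python
from h import *
s=status.get_state(); print(s['t'],s['eef_pos'].round(4),s['width'],s['force'],s['moment'])
cv2.imwrite('pics/g4.png',viewer.grab_frame('wrist')[:,:,::-1])
a=viewer.grab_frame('side')[150:440,150:400]; cv2.imwrite('pics/g4s.png',cv2.resize(a,None,fx=2,fy=2)[:,:,::-1])
```

```text
33.25 [0.5419 0.2842 0.4692] 0.03519845400572798 [-0.05338028  1.73032447 -3.35745918] [ 0.15562339 -0.02038072  0.00085887]
```

View pics/g4.png

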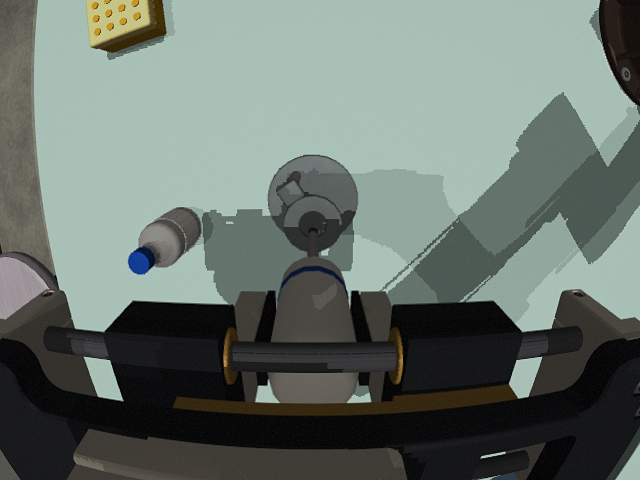

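View pics/g4s.png

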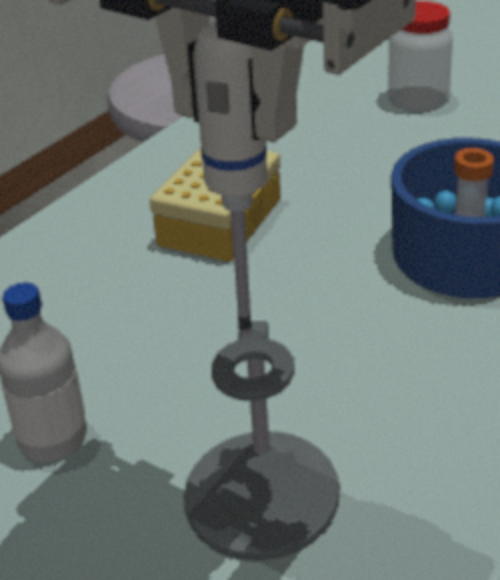

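Run:
```python
from h import *
a=cv2.imread('pics/g4.png')[200:290,260:370]; cv2.imwrite('pics/g4t.png',cv2.resize(a,None,fx=6,fy=6,interpolation=cv2.INTER_CUBIC))
s=status.get_state(); P=s['eef_pos']
print('pred tip', proj('wrist',[P[0],P[1],.1455]),'shaft top',proj('wrist',[P[0],P[1],.24]))
print(R.from_euler('xyz',s['ee_rot']).as_matrix().round(4))
b=cv2.imread('pics/g4s.png')
print('side pred tip',(proj('side',[P[0],P[1],.1455])-[150,150])*2,'top of shaft',(proj('side',[P[0],P[1],.240])-[150,150])*2)
```

```text
pred tip [315.13624666 225.05956986] shaft top [314.92651089 265.79213011]
[[ 7.5e-03 -1.0e+00 -4.0e-04]
 [ 4.9e-03 -4.0e-04  1.0e+00]
 [-1.0e+00 -7.5e-03  4.9e-03]]
side pred tip [253.11747696 335.94738538] top of shaft [244.32977416 210.96196625]
```

View pics/g4t.png

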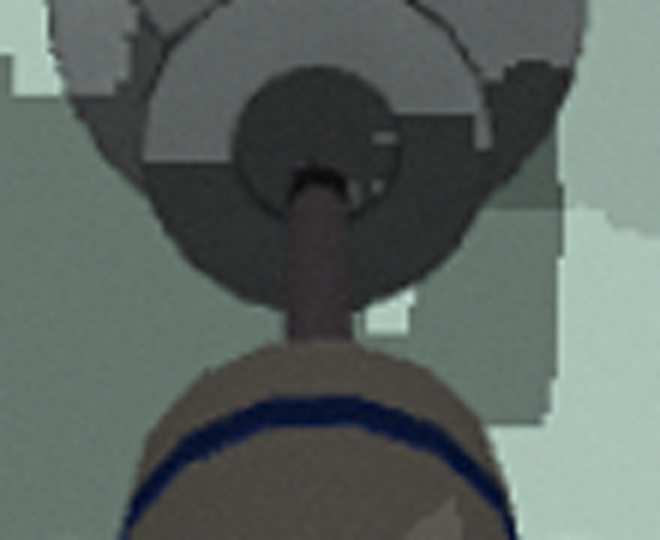

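Run:
```python
from h import *
b=cv2.imread('pics/g4s.png')[170:360,180:310]; cv2.imwrite('pics/g4st.png',cv2.resize(b,None,fx=4,fy=4,interpolation=cv2.INTER_CUBIC))
print(onz('wrist',313,229.8,.145))
```

```text
[0.54455689 0.28882662 0.145     ]
```

View pics/g4st.png

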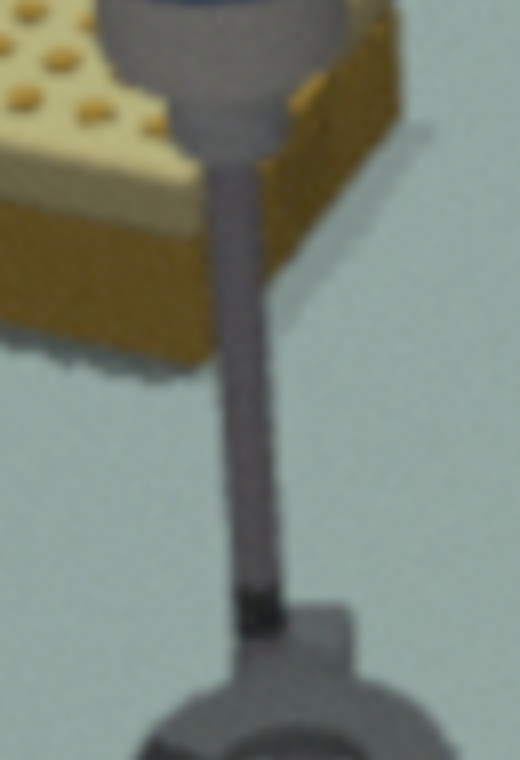

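Run:
```python
from h import *
s=status.get_state(); print(s['eef_pos'])
print('tip',two('side',(272.75,314.2),'wrist',(313,229.8)))
for z in(.14,.145,.15): print(z,onz('side',272.75,314.2,z),onz('side',269.4,254.75,z+.095))
# shaft at nose in wrist zoom (318,335)->(313,255.8): hidden by body
# ring hole reference: side ring centre crop (253,368)
print('ring side',onz('side',253/2+150,368/2+150,.125),'foot',onz('side',262/2+150,493/2+150,.010))
```

```text
[0.54272553 0.28444356 0.47360566]
tip (array([0.54521661, 0.28711732, 0.15247113]), np.float64(0.0016574276990073055))
0.14 [0.55511896 0.27554371 0.14      ] [0.55108106 0.27864554 0.235     ]
0.145 [0.55146889 0.28030211 0.145     ] [0.54642043 0.28475481 0.24      ]
0.15 [0.54781882 0.28506051 0.15      ] [0.5417598  0.29086407 0.245     ]
ring side [0.53974784 0.29089129 0.125     ] foot [0.53911125 0.29173075 0.01      ]
```

Run:
```python
from h import *
print('ring pred',proj('side',[.542,.285,.125]),'obs',(253/2+150,368/2+150)); print('foot pred',proj('side',[.542,.285,.01]),'obs',(281,396.5))
print('cap pred',proj('side',[.537,-.0545,.106]),'obs',(387.1,231-2.5))
print('tip pred',proj('side',[.5427,.2845,.1496]),'obs 272.75,314.2;  top',proj('side',[.5427,.2845,.2446]),'obs 269.4,254.75')
print('right axis',cam('side')[1][:,0])
cv2.imwrite('pics/g5.png',viewer.grab_frame('wrist')[:,:,::-1]); s=status.get_state(); print(s['eef_pos'],s['qd'].round(3))
print('wrist pred tip',proj('wrist',[s['eef_pos'][0],s['eef_pos'][1],s['eef_pos'][2]-.324]),'ring',proj('wrist',[.542,.285,.125]),'foot',proj('wrist',[.542,.285,.01]))
a=cv2.imread('pics/g5.png')[150:290,260:370]; cv2.imwrite('pics/g5t.png',cv2.resize(a,None,fx=5,fy=5,interpolation=cv2.INTER_CUBIC))
```

```text
ring pred [277.64426787 330.67927238] obs (276.5, 334.0)
foot pred [281.96796945 392.41300722] obs (281, 396.5)
cap pred [387.12361124 228.22419204] obs (387.1, 228.5)
tip pred [276.37413887 315.50232155] obs 272.75,314.2;  top [271.92169828 252.18982852] obs 269.4,254.75
right axis [-0.86320113 -0.5047669  -0.00970483]
[0.54221259 0.2843599  0.47061177] [-0.002  0.033 -0.066 -0.027  0.024  0.   ]
wrist pred tip [313.80733787 226.83018897] ring [314.07219836 221.09433331] foot [314.12606862 196.89469111]
```

View pics/g5t.png

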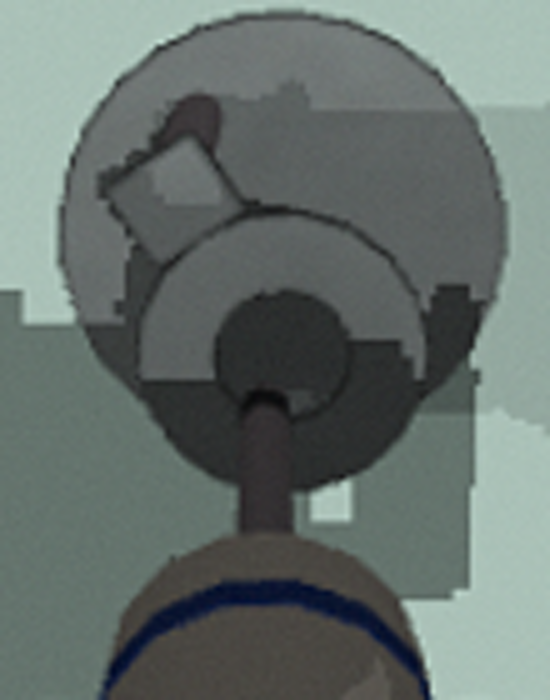

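apply_moves(
  commands=[
    {"dx":-1,"dy":-40,"dz":5,"spin":0,"hand":0.75},
    {"dx":-1,"dy":-50,"dz":0,"spin":0,"hand":0.75},
    {"dx":-1,"dy":-50,"dz":0,"spin":0,"hand":0.75},
    {"dx":-1,"dy":-50,"dz":0,"spin":0,"hand":0.75},
    {"dx":-1,"dy":-50,"dz":0,"spin":0,"hand":0.75},
  ],
)

```text
t: 34.02
eef_pos: [0.5364, 0.0428, 0.4714]
ee_rot: [1.719, 1.569, -2.994]
force: [0.7, -0.7, -3.0]
width: 0.0351
```

apply_moves(
  commands=[
    {"dx":0,"dy":-40,"dz":0,"spin":0,"hand":0.75},
    {"dx":0,"dy":-30,"dz":0,"spin":0,"hand":0.75},
    {"dx":0,"dy":-20,"dz":0,"spin":0,"hand":0.75},
    {"dx":0,"dy":-9,"dz":0,"spin":0,"hand":0.75},
    {"dx":0,"dy":0,"dz":0,"spin":0,"hand":0.75},
  ],
)

```text
t: 34.65
eef_pos: [0.537, -0.0548, 0.4717]
ee_rot: [1.504, 1.57, 3.074]
force: [0.8, 0.1, -3.4]
width: 0.0352
```

apply_moves(
  commands=[
    {"dx":0,"dy":0,"dz":0,"spin":0,"hand":0.75},
    {"dx":0,"dy":0,"dz":0,"spin":0,"hand":0.75},
    {"dx":0,"dy":0,"dz":0,"spin":0,"hand":0.75},
    {"dx":0,"dy":0,"dz":0,"spin":0,"hand":0.75},
    {"dx":0,"dy":0,"dz":0,"spin":0,"hand":0.75},
  ],
)

```text
t: 35.28
eef_pos: [0.5371, -0.0545, 0.4721]
ee_rot: [1.083, 1.571, 2.654]
force: [0.5, 0.4, -3.3]
width: 0.0352
```

```bash
cat > lk.py <<'E'
import sys; from h import *
g=sys.argv[1]
s=status.get_state(); w=viewer.grab_frame('wrist'); s2=status.get_state(); sd=viewer.grab_frame('side'); s3=status.get_state()
for q in (s,s2,s3): print(round(q['t'],2),q['eef_pos'].round(4),R.from_euler('xyz',q['ee_rot']).as_matrix()[:,0].round(4))
print(s3['force'].round(1),s3['width'])
cv2.imwrite(f'pics/{g}w.png',w[:,:,::-1]);cv2.imwrite(f'pics/{g}s.png',sd[:,:,::-1])
cv2.imwrite(f'pics/{g}wz.png',cv2.resize(w[150:290,240:390],None,fx=5,fy=5,interpolation=cv2.INTER_CUBIC)[:,:,::-1])
cv2.imwrite(f'pics/{g}sz.png',cv2.resize(sd[110:280,320:460],None,fx=4,fy=4,interpolation=cv2.INTER_CUBIC)[:,:,::-1])
E
python3 lk.py i1
```

```text
35.27 [ 0.5371 -0.0545  0.4721] [-1.e-04  0.e+00 -1.e+00]
35.33 [ 0.5371 -0.0546  0.4722] [-0. -0. -1.]
35.38 [ 0.5371 -0.0546  0.4722] [ 0.  0. -1.]
[-0.2 -0.5 -3.8] 0.035117951500427076
```

View pics/i1wz.png

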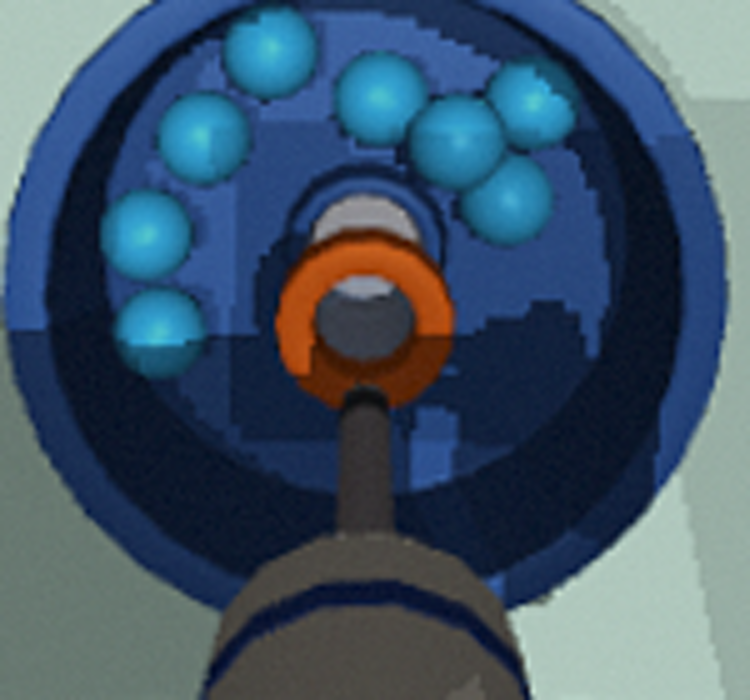

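View pics/i1sz.png

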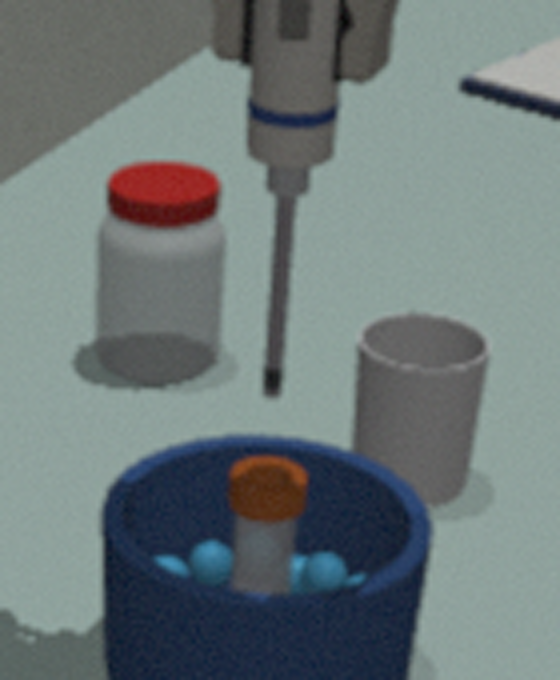

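Run:
```python
from h import *
im=cv2.imread('pics/i1w.png')[:,:,::-1].copy()
o=blobs(im,(3,130,50),(14,255,255),roi=(285,180,340,240))[0]; print(o[3])
print('cap fit',fit_circle([onz('wrist',*p[0],.106)[:2] for p in cv2.convexHull(o[4])]))
# hole ellipse from zoom: left 315,right 415,top 272,bottom 360
z=lambda u,v:(240+(u+.5)/5-.5,150+(v+.5)/5-.5)
L,Rr=onz('wrist',*z(315,317),.106),onz('wrist',*z(415,317),.106);print('hole x',L[0],Rr[0],'y top',onz('wrist',*z(365,272),.106)[1],'cap y',onz('wrist',*z(365,230),.106)[1])
for zz in(.145,.148,.151): print(zz,'tip far edge',onz('wrist',*z(365,386),zz),'shaft L/R',onz('wrist',*z(340,402),zz)[0],onz('wrist',*z(388,402),zz)[0])
# side
q=lambda u,v:(320+(u+.5)/4-.5,110+(v+.5)/4-.5)
print('side tip',q(272,393),'pred',proj('side',[.5371,-.0546,.148]))
print('side shaft top',q(287,195),'pred',proj('side',[.5371,-.0546,.243]))
print('side cap top centre',q(268,475),'pred',proj('side',[.537,-.0545,.106]))
```

```text
(295, 196, 36, 36)
cap fit (array([ 0.53689346, -0.056942  ]), np.float64(0.017370451178471906))
hole x 0.5463899695782708 0.5272840862620577 y top -0.06666099832803123 cap y -0.07478629431571766
0.145 tip far edge [ 0.53682251 -0.05490607  0.145     ] shaft L/R 0.5411135978928037 0.532873598423722
0.148 tip far edge [ 0.53682163 -0.05573052  0.148     ] shaft L/R 0.5410707750649899 0.5329113214604067
0.151 tip far edge [ 0.53682075 -0.05655496  0.151     ] shaft L/R 0.5410279522371761 0.5329490444970914
side tip (387.625, 207.875) pred [388.63041627 207.451652  ]
side shaft top (391.375, 158.375) pred [392.4122007  156.39235346]
side cap top centre (386.625, 228.375) pred [387.12361124 228.22419204]
```

apply_moves(
  commands=[
    {"dx":0,"dy":-3,"dz":-10,"spin":0,"hand":0.75},
    {"dx":0,"dy":0,"dz":-10,"spin":0,"hand":0.75},
    {"dx":0,"dy":0,"dz":-8,"spin":0,"hand":0.75},
    {"dx":0,"dy":0,"dz":-5,"spin":0,"hand":0.75},
    {"dx":0,"dy":0,"dz":0,"spin":0,"hand":0.75},
  ],
)

```text
t: 36.0
eef_pos: [0.5371, -0.0576, 0.4387]
ee_rot: [1.804, 1.57, -2.909]
force: [0.6, 0.2, -3.7]
width: 0.0354
```

apply_moves(
  commands=[
    {"dx":0,"dy":0,"dz":0,"spin":0,"hand":0.75},
    {"dx":0,"dy":0,"dz":0,"spin":0,"hand":0.75},
    {"dx":0,"dy":0,"dz":0,"spin":0,"hand":0.75},
    {"dx":0,"dy":0,"dz":0,"spin":0,"hand":0.75},
    {"dx":0,"dy":0,"dz":0,"spin":0,"hand":0.75},
  ],
)

```text
t: 36.62
eef_pos: [0.5371, -0.0576, 0.4392]
ee_rot: [-3.114, 1.571, -1.543]
force: [0.6, -0.4, -3.6]
width: 0.0352
```

```bash
python3 lk.py i2
```

```text
36.62 [ 0.5371 -0.0576  0.4392] [ 0. -0. -1.]
36.67 [ 0.5371 -0.0576  0.4392] [-0. -0. -1.]
36.73 [ 0.5371 -0.0576  0.4392] [ 0. -0. -1.]
[ 0.5 -0.2 -4.1] 0.035239731475535996
```

View pics/i2wz.png

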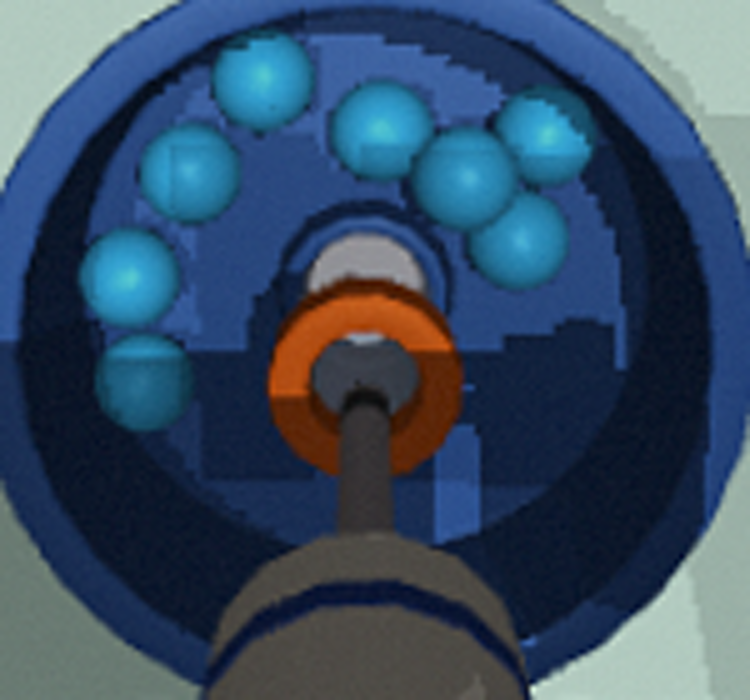

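View pics/i2sz.png

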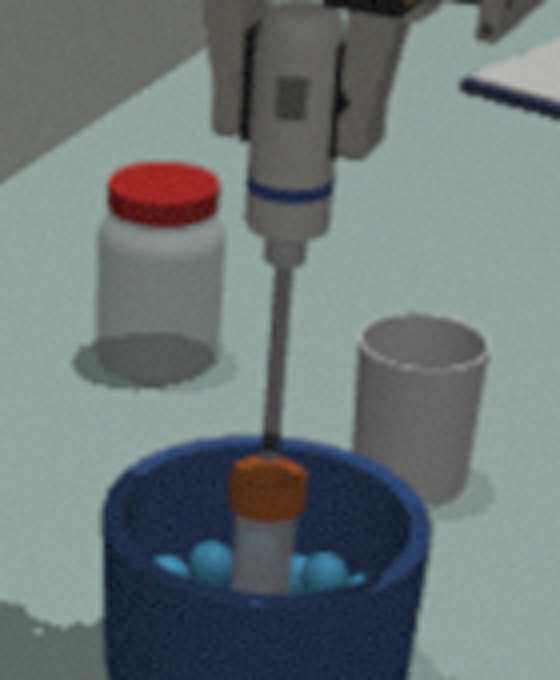

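Run:
```python
from h import *
im=cv2.imread('pics/i2w.png')[:,:,::-1].copy()
z=lambda u,v:(240+(u+.5)/5-.5,150+(v+.5)/5-.5)
print('cap top far',onz('wrist',*z(366,297),.106)[1],'near',onz('wrist',*z(366,476),.106)[1],'x',onz('wrist',*z(270,386),.106)[0],onz('wrist',*z(462,386),.106)[0])
print('cap lower edge far z?',)
print('hole far',onz('wrist',*z(366,336),.106)[1],'near',onz('wrist',*z(330,432),.106)[1],'x',onz('wrist',*z(312,382),.106)[0],onz('wrist',*z(420,382),.106)[0])
for zz in(.112,.115,.118): print(zz,'tip -y edge',onz('wrist',*z(365,387),zz)[:2],'x',onz('wrist',*z(341,402),zz)[0],onz('wrist',*z(390,402),zz)[0])
a=cv2.imread('pics/i2w.png')[200:250,285:340]; cv2.imwrite('pics/i2x.png',cv2.resize(a,None,fx=12,fy=12,interpolation=cv2.INTER_CUBIC))
```

```text
cap top far -0.07222042896432011 near -0.03976534037175154 x 0.5534210279774396 0.5198717300000347
cap lower edge far z?
hole far -0.0652900157821942 near -0.047907628004579705 x 0.5460709248573781 0.5272225051636172
0.112 tip -y edge [ 0.53681926 -0.05776952] x 0.5409390619419874 0.5325268634845931
0.115 tip -y edge [ 0.53681836 -0.05859558] x 0.5408978887223699 0.5325679133847828
0.118 tip -y edge [ 0.53681745 -0.05942164] x 0.5408567155027524 0.5326089632849725
```

View pics/i2x.png

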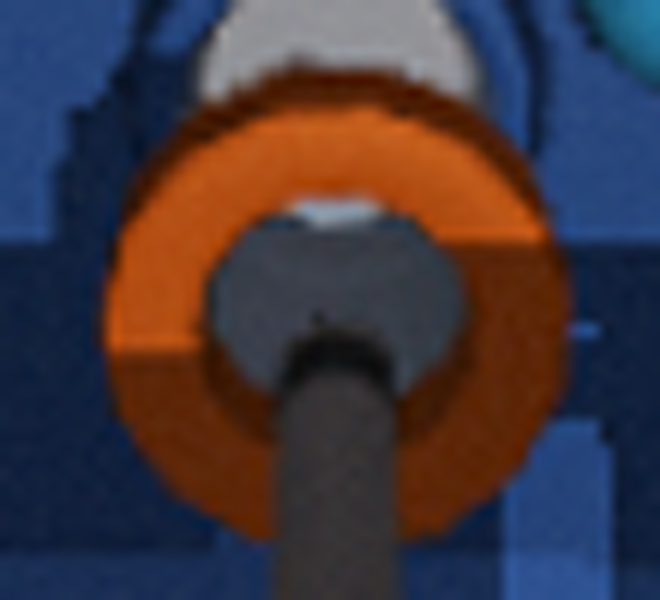

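Run:
```python
from h import *
q=lambda u,v:(320+(u+.5)/4-.5,110+(v+.5)/4-.5)
print('pred tip',proj('side',[.537,-.0555,.115]),'pred nose/shaft',proj('side',[.537,-.0555,.210]),'body bottom',proj('side',[.537,-.0555,.225]))
a=cv2.imread('pics/i2s.png')[160:245,360:415]; cv2.imwrite('pics/i2y.png',cv2.resize(a,None,fx=8,fy=8,interpolation=cv2.INTER_CUBIC))
```

```text
pred tip [387.67209086 223.62619491] pred nose/shaft [391.31438774 174.64490688] body bottom [391.92994672 166.36692388]
```

View pics/i2y.png

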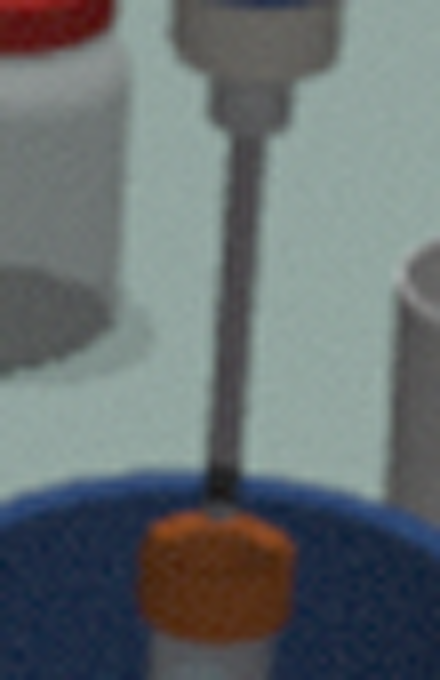

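apply_moves(
  commands=[
    {"dx":0,"dy":-1,"dz":0,"spin":0,"hand":0.75},
    {"dx":0,"dy":0,"dz":-2,"spin":0,"hand":0.75},
    {"dx":0,"dy":0,"dz":-2,"spin":0,"hand":0.75},
    {"dx":0,"dy":0,"dz":0,"spin":0,"hand":0.75},
    {"dx":0,"dy":0,"dz":0,"spin":0,"hand":0.75},
  ],
)

```text
t: 37.35
eef_pos: [0.5371, -0.0586, 0.4352]
ee_rot: [2.744, 1.571, -1.968]
force: [0.1, 0.6, -3.6]
width: 0.0353
```

```bash
python3 lk.py i3;  python3 - <<'E'
import cv2
a=cv2.imread('pics/i3w.png')[200:250,285:340]; cv2.imwrite('pics/i3x.png',cv2.resize(a,None,fx=12,fy=12,interpolation=cv2.INTER_CUBIC))
E
```

```text
37.35 [ 0.5371 -0.0586  0.4352] [-0.e+00 -1.e-04 -1.e+00]
37.4 [ 0.5371 -0.0586  0.4352] [ 0. -0. -1.]
37.45 [ 0.5371 -0.0586  0.4352] [-0. -0. -1.]
[-0.1 -0.4 -3.2] 0.03519135806879901
```

View pics/i3x.png

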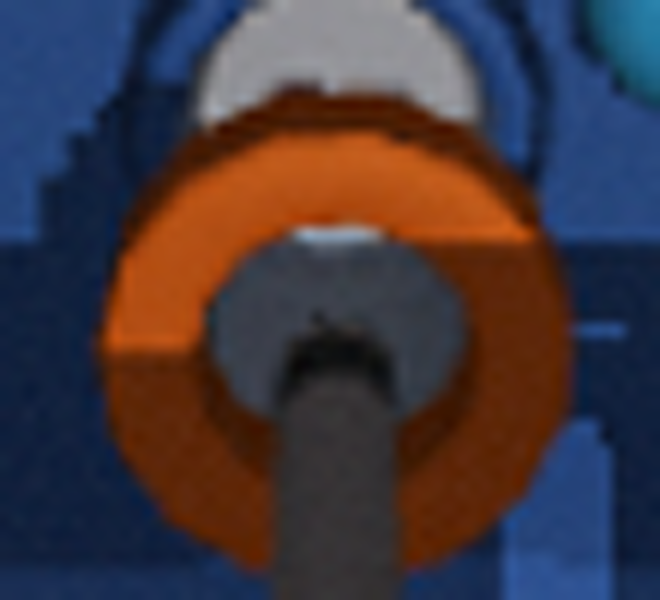

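Run:
```python
from h import *
z=lambda u,v:(285+(u+.5)/12-.5,200+(v+.5)/12-.5)
print('cap',onz('wrist',*z(337,130),.106)[1],onz('wrist',*z(337,572),.106)[1],'hole far',onz('wrist',*z(337,227),.106)[1])
print('cap x',onz('wrist',*z(103,350),.106)[0],onz('wrist',*z(572,350),.106)[0],'hole x',onz('wrist',*z(205,335),.106)[0],onz('wrist',*z(470,335),.106)[0],'shaft x',onz('wrist',*z(276,400),.115)[0],onz('wrist',*z(398,400),.115)[0])
for e in (328,334): print('tip centre y',onz('wrist',*z(337,e),.111)[1]+.004)
```

```text
cap -0.07290367079786493 -0.039842135252903824 hole far -0.06579933793861548
cap x 0.5536356124545145 0.5198731242914563 hole x 0.5462776857993068 0.5272313744079153 shaft x 0.541061862960963 0.5325138966648251
tip centre y -0.05569408376388356
tip centre y -0.05525409401600445
```

apply_moves(
  commands=[
    {"dx":0,"dy":-0.5,"dz":0,"spin":0,"hand":0.75},
    {"dx":0,"dy":0,"dz":-6,"spin":0,"hand":0.75},
    {"dx":0,"dy":0,"dz":-8,"spin":0,"hand":0.75},
    {"dx":0,"dy":0,"dz":-6,"spin":0,"hand":0.75},
    {"dx":0,"dy":0,"dz":0,"spin":0,"hand":0.75},
  ],
)

```text
t: 38.08
eef_pos: [0.5369, -0.0591, 0.4143]
ee_rot: [1.73, 1.569, -2.983]
force: [0.8, 0.3, -4.0]
width: 0.0354
```

```bash
python3 lk.py i4;  python3 - <<'E'
import cv2
a=cv2.imread('pics/i4w.png')[205:260,285:340]; cv2.imwrite('pics/i4x.png',cv2.resize(a,None,fx=10,fy=10,interpolation=cv2.INTER_CUBIC))
a=cv2.imread('pics/i4s.png')[160:245,360:415]; cv2.imwrite('pics/i4y.png',cv2.resize(a,None,fx=8,fy=8,interpolation=cv2.INTER_CUBIC))
E
```

```text
38.08 [ 0.5369 -0.0591  0.4143] [-1.5e-03 -2.0e-04 -1.0e+00]
38.12 [ 0.5371 -0.0591  0.4148] [-7.e-04 -2.e-04 -1.e+00]
38.17 [ 0.5372 -0.0591  0.4152] [-0.e+00 -2.e-04 -1.e+00]
[ 0.7 -0.4 -2.7] 0.03560740727834034
```

View pics/i4x.png

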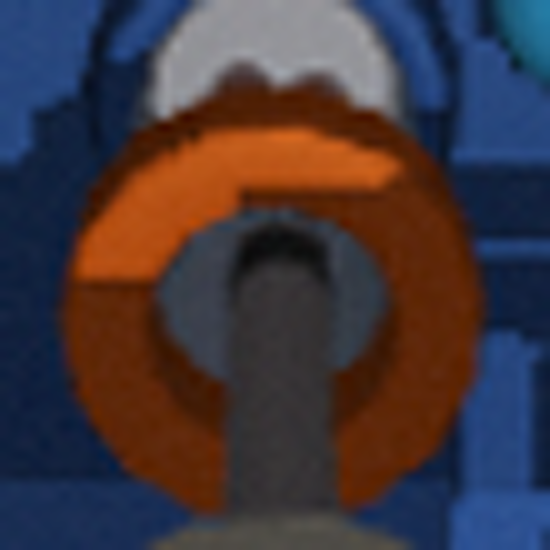

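View pics/i4y.png

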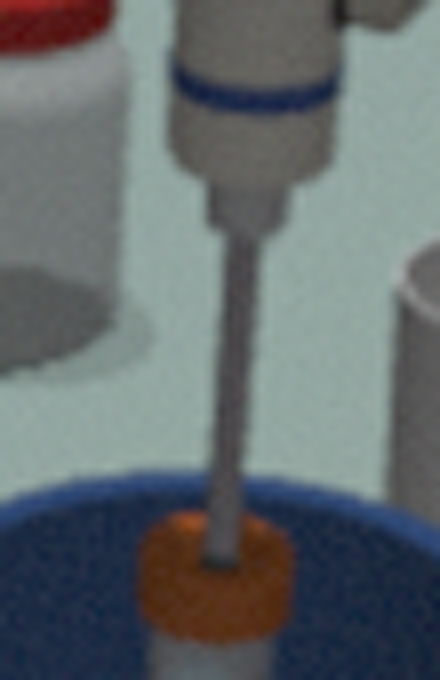

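apply_moves(
  commands=[
    {"dx":0,"dy":0,"dz":-6,"spin":0,"hand":0.75},
    {"dx":0,"dy":0,"dz":-7,"spin":0,"hand":0.75},
    {"dx":0,"dy":0,"dz":-7,"spin":0,"hand":0.75},
    {"dx":0,"dy":0,"dz":-5,"spin":0,"hand":0.75},
    {"dx":0,"dy":0,"dz":0,"spin":0,"hand":0.75},
  ],
)

```text
t: 38.8
eef_pos: [0.537, -0.0591, 0.3896]
ee_rot: [1.79, 1.57, -2.923]
force: [0.6, -1.3, -4.0]
width: 0.0353
```

apply_moves(
  commands=[
    {"dx":0,"dy":0,"dz":0,"spin":0,"hand":0.75},
    {"dx":0,"dy":0,"dz":0,"spin":0,"hand":0.75},
    {"dx":0,"dy":0,"dz":0,"spin":0,"hand":0.75},
    {"dx":0,"dy":0,"dz":0,"spin":0,"hand":0.75},
    {"dx":0,"dy":0,"dz":0,"spin":0,"hand":0.75},
  ],
)

```text
t: 39.42
eef_pos: [0.5371, -0.0591, 0.3902]
ee_rot: [-1.086, 1.571, 0.484]
force: [-0.3, 0.2, -3.9]
width: 0.0354
```

```bash
python3 lk.py i5;  python3 - <<'E'
import cv2
a=cv2.imread('pics/i5w.png')[205:265,285:340]; cv2.imwrite('pics/i5x.png',cv2.resize(a,None,fx=10,fy=10,interpolation=cv2.INTER_CUBIC))
a=cv2.imread('pics/i5s.png')[180:265,360:415]; cv2.imwrite('pics/i5y.png',cv2.resize(a,None,fx=8,fy=8,interpolation=cv2.INTER_CUBIC))
E
```

```text
39.42 [ 0.5371 -0.0591  0.3902] [ 1.e-04  1.e-04 -1.e+00]
39.48 [ 0.5371 -0.0591  0.3902] [ 0.  0. -1.]
39.52 [ 0.5371 -0.0591  0.3902] [ 0.  0. -1.]
[ 0.4 -0.2 -3.7] 0.035289646906174595
```

View pics/i5x.png

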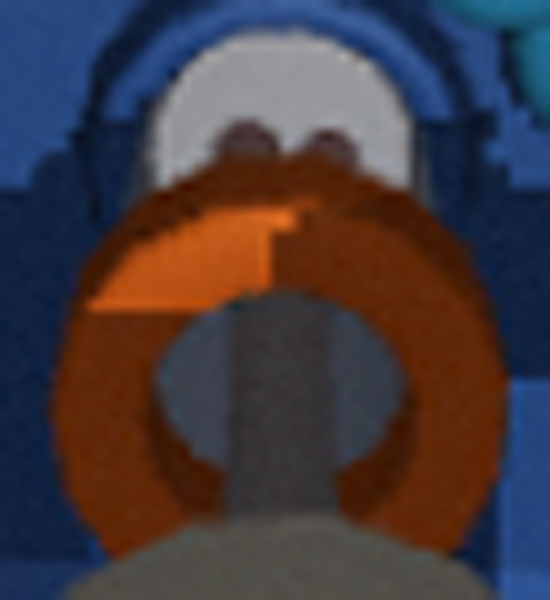

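View pics/i5y.png

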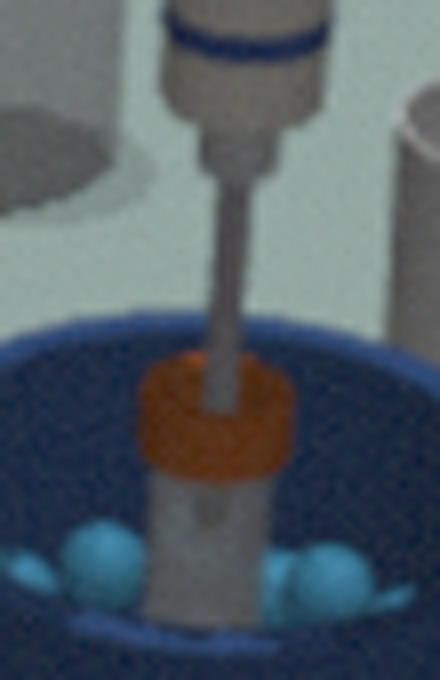

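Run:
```python
from h import *
print('pred tip',proj('side',[.537,-.0558,.066]), 'shaft top',proj('side',[.537,-.0558,.161]),'obs tip ~',(385.7,180+525/8-.5),' shaft top obs',(360+236/8-.5,180+180/8-.5))
```

```text
pred tip [386.01660402 246.70220115] shaft top [389.45174839 200.55413394] obs tip ~ (385.7, 245.125)  shaft top obs (389.0, 202.0)
```

apply_moves(
  commands=[
    {"dx":0,"dy":0,"dz":-7,"spin":0,"hand":0.75},
    {"dx":0,"dy":0,"dz":-8,"spin":0,"hand":0.75},
    {"dx":0,"dy":0,"dz":-8,"spin":0,"hand":0.75},
    {"dx":0,"dy":0,"dz":-5,"spin":0,"hand":0.75},
    {"dx":0,"dy":0,"dz":0,"spin":0,"hand":0.75},
  ],
)

```text
t: 40.15
eef_pos: [0.537, -0.0591, 0.3616]
ee_rot: [1.809, 1.57, -2.904]
force: [0.4, 0.1, -4.0]
width: 0.0351
```

apply_moves(
  commands=[
    {"dx":0,"dy":0,"dz":0,"spin":0,"hand":0.75},
    {"dx":0,"dy":0,"dz":0,"spin":0,"hand":0.75},
    {"dx":0,"dy":0,"dz":0,"spin":0,"hand":0.75},
    {"dx":0,"dy":0,"dz":0,"spin":0,"hand":0.75},
    {"dx":0,"dy":0,"dz":0,"spin":0,"hand":0.75},
  ],
)

```text
t: 40.78
eef_pos: [0.5371, -0.0591, 0.3622]
ee_rot: [-1.831, 1.571, -0.261]
force: [0.9, -0.4, -3.8]
width: 0.0354
```

```bash
python3 lk.py i6;  python3 - <<'E'
import cv2
a=cv2.imread('pics/i6w.png')[205:285,275:350]; cv2.imwrite('pics/i6x.png',cv2.resize(a,None,fx=8,fy=8,interpolation=cv2.INTER_CUBIC))
a=cv2.imread('pics/i6s.png')[180:275,350:425]; cv2.imwrite('pics/i6y.png',cv2.resize(a,None,fx=7,fy=7,interpolation=cv2.INTER_CUBIC))
E
```

```text
40.77 [ 0.5371 -0.0591  0.3622] [ 1.e-04 -0.e+00 -1.e+00]
40.83 [ 0.5371 -0.0591  0.3622] [-0. -0. -1.]
40.88 [ 0.5371 -0.0591  0.3622] [ 0.  0. -1.]
[-0.3  0.  -3.8] 0.035230384130320445
```

View pics/i6x.png

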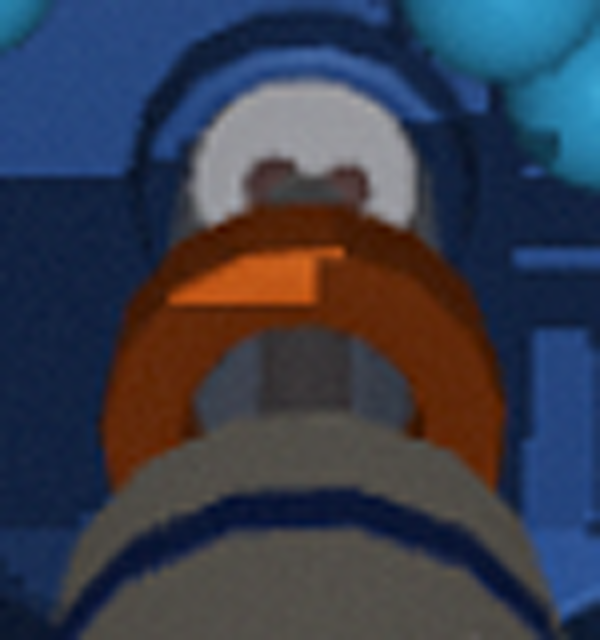

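View pics/i6y.png

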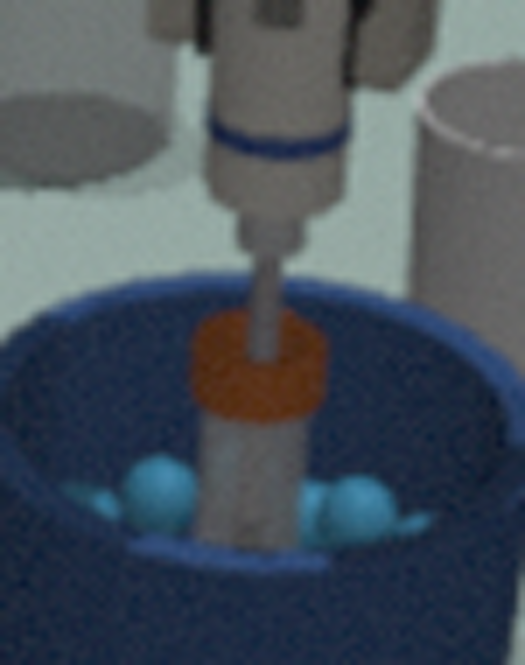

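Run:
```python
from h import *
for dz in(-.003,0,.003): print(dz,'nose bottom',proj('side',[.537,-.0558,.133+dz]),'tip',proj('side',[.537,-.0558,.038+dz]),'body bottom',proj('side',[.537,-.0558,.148+dz]))
print('obs nose',350+265/7-.5,180+252/7-.5,'cap top c pred',proj('side',[.537,-.0558,.106]),'cap obs u',350+259.5/7-.5)
print('shaft at hole u', 350+264/7-.5)
# side v of cap top far edge and hole
```

```text
-0.003 nose bottom [388.28756277 216.19391796] tip [384.97618713 260.67926388] body bottom [388.84539591 208.69993268]
0 nose bottom [388.39832093 214.70598192] tip [385.07526257 259.34827477] body bottom [388.95818633 207.18469517]
0.003 nose bottom [388.50948113 213.21264495] tip [385.17467808 258.01271698] body bottom [389.0713899  205.66390725]
obs nose 387.35714285714283 215.5 cap top c pred [387.41571265 227.90643823] cap obs u 386.57142857142856
shaft at hole u 387.2142857142857
```

Run:
```python
from h import *
cm=cam('side'); c=np.array([.537,-.0558]); ph=np.linspace(0,6.28,200)
def circ(r,z): 
    M=np.array([proj('side',[c[0]+r*np.cos(p),c[1]+r*np.sin(p),z],cm) for p in ph]); return M.min(0).round(2),M.max(0).round(2)
print('cap top',circ(.0175,.106)); print('cap hole',circ(.010,.106))
for dz in(0,.003): print(dz,'nose bottom',circ(.009,.133+dz),'body',circ(.018,.148+dz))
g=cv2.imread('pics/i6s.png')
print('col through cap/nose u=383 (cap far edge) ', [(v,tuple(int(t) for t in g[v,387])) for v in range(205,245)])
```

```text
cap top (array([377.62, 223.08]), array([397.25, 232.89]))
cap hole (array([381.82, 225.13]), array([393.03, 230.73]))
0 nose bottom (array([383.28, 212.28]), array([393.53, 217.18])) body (array([378.63, 202.46]), array([399.33, 212.08]))
0.003 nose bottom (array([383.38, 210.79]), array([393.65, 215.67])) body (array([378.72, 200.95]), array([399.47, 210.54]))
col through cap/nose u=383 (cap far edge)  [(205, (96, 100, 101)), (206, (93, 98, 99)), (207, (97, 101, 99)), (208, (96, 101, 100)), (209, (97, 101, 102)), (210, (95, 99, 99)), (211, (94, 95, 95)), (212, (93, 93, 92)), (213, (93, 89, 88)), (214, (91, 90, 89)), (215, (91, 90, 91)), (216, (90, 87, 87)), (217, (81, 80, 80)), (218, (74, 71, 71)), (219, (75, 73, 74)), (220, (78, 76, 78)), (221, (76, 77, 78)), (222, (76, 75, 76)), (223, (78, 76, 78)), (224, (79, 76, 79)), (225, (79, 77, 78)), (226, (76, 72, 76)), (227, (78, 77, 79)), (228, (82, 78, 81)), (229, (79, 77, 79)), (230, (82, 77, 80)), (231, (58, 64, 80)), (232, (31, 49, 82)), (233, (29, 53, 92)), (234, (28, 54, 92)), (235, (26, 49, 90)), (236, (31, 53, 92)), (237, (21, 48, 91)), (238, (22, 52, 91)), (239, (20, 48, 89)), (240, (50, 61, 87)), (241, (82, 82, 88)), (242, (88, 85, 85)), (243, (90, 90, 89)), (244, (90, 90, 89))]
```

Run:
```python
from h import *
fr=[viewer.grab_frame('side').astype(float) for _ in range(4)]; g=np.mean(fr,0)
def edges(row,lo,hi,ch,sign):
    pass
sat=g.max(2)-g.min(2)
cm=cam('side')
for v in (219,220,221,222): # shaft against blue bucket interior/rim
    print(v,'B-R',[(u,int(g[v,u,2]-g[v,u,0])) for u in range(379,397)])
for v in (233,235,237):
    print(v,'R-B',[(u,int(g[v,u,0]-g[v,u,2])) for u in list(range(373,382))+list(range(392,401))])
w=viewer.grab_frame('wrist').astype(float)
for v in (248,250,252): print('w',v,[(u,int(w[v,u,0]),int(w[v,u,2])) for u in range(295,332)])
```

```text
219 B-R [(379, 53), (380, 54), (381, 52), (382, 52), (383, 52), (384, 53), (385, 40), (386, 12), (387, 1), (388, 0), (389, 3), (390, 20), (391, 34), (392, 34), (393, 32), (394, 31), (395, 26), (396, 20)]
220 B-R [(379, 67), (380, 66), (381, 68), (382, 66), (383, 67), (384, 67), (385, 47), (386, 12), (387, 0), (388, 0), (389, 7), (390, 34), (391, 64), (392, 65), (393, 61), (394, 59), (395, 52), (396, 44)]
221 B-R [(379, 51), (380, 52), (381, 50), (382, 52), (383, 54), (384, 51), (385, 35), (386, 6), (387, 1), (388, 0), (389, 7), (390, 34), (391, 60), (392, 64), (393, 64), (394, 68), (395, 69), (396, 68)]
222 B-R [(379, 39), (380, 39), (381, 40), (382, 41), (383, 40), (384, 41), (385, 21), (386, 7), (387, 0), (388, 0), (389, 4), (390, 23), (391, 44), (392, 46), (393, 50), (394, 51), (395, 54), (396, 57)]
233 R-B [(373, -38), (374, -40), (375, -40), (376, -17), (377, 23), (378, 55), (379, 60), (380, 61), (381, 57), (392, 66), (393, 63), (394, 62), (395, 53), (396, 14), (397, -32), (398, -41), (399, -38), (400, -35)]
235 R-B [(373, -41), (374, -38), (375, -39), (376, -30), (377, 8), (378
[... 1317 characters left out ...]
), (322, 51, 74), (323, 63, 55), (324, 82, 23), (325, 94, 7), (326, 96, 6), (327, 94, 2), (328, 98, 10), (329, 96, 8), (330, 98, 9), (331, 98, 8)]
w 252 [(295, 97, 9), (296, 95, 5), (297, 94, 4), (298, 96, 4), (299, 88, 12), (300, 70, 39), (301, 60, 81), (302, 59, 79), (303, 58, 76), (304, 62, 79), (305, 63, 79), (306, 62, 80), (307, 57, 67), (308, 52, 49), (309, 53, 52), (310, 56, 56), (311, 57, 56), (312, 58, 57), (313, 57, 57), (314, 56, 55), (315, 54, 53), (316, 57, 57), (317, 54, 55), (318, 52, 58), (319, 63, 77), (320, 57, 75), (321, 61, 76), (322, 55, 71), (323, 53, 70), (324, 53, 72), (325, 63, 60), (326, 84, 5), (327, 101, 12), (328, 97, 6), (329, 96, 4), (330, 96, 7), (331, 98, 9)]
```

apply_moves(
  commands=[
    {"dx":0.2,"dy":0.4,"dz":0,"spin":0,"hand":0.75},
    {"dx":0,"dy":0,"dz":0,"spin":0,"hand":0.75},
    {"dx":0,"dy":0,"dz":0,"spin":0,"hand":0.75},
    {"dx":0,"dy":0,"dz":0,"spin":0,"hand":0.75},
    {"dx":0,"dy":0,"dz":0,"spin":0,"hand":0.75},
  ],
)

```text
t: 41.75
eef_pos: [0.5373, -0.0587, 0.3622]
ee_rot: [-1.345, 1.571, 0.225]
force: [-0.1, -0.4, -3.8]
width: 0.0353
```

apply_moves(
  commands=[
    {"dx":0,"dy":0,"dz":0,"spin":0,"hand":0.75},
    {"dx":0,"dy":0,"dz":0,"spin":0,"hand":0.75},
    {"dx":0,"dy":0,"dz":0,"spin":0,"hand":0.75},
    {"dx":0,"dy":0,"dz":0,"spin":0,"hand":0.75},
    {"dx":0,"dy":0,"dz":0,"spin":0,"hand":0.75},
  ],
)

```text
t: 42.38
eef_pos: [0.5373, -0.0587, 0.3622]
ee_rot: [-2.465, 1.571, -0.895]
force: [-0.0, 0.4, -3.2]
width: 0.0355
```

```bash
python3 lk.py j1
python3 - <<'E'
from station import arm,status
s=status.get_state(); print(s['t'],s['qd'].round(4),s['force'].round(1)); print(arm.job_done())
E
```

```text
42.38 [ 0.5373 -0.0587  0.3622] [ 0. -0. -1.]
42.42 [ 0.5373 -0.0587  0.3621] [-0. -0. -1.]
42.48 [ 0.5373 -0.0587  0.3622] [-1.e-04 -1.e-04 -1.e+00]
[-0.2  0.6 -2.8] 0.035231295273293585
42.475 [ 0.0001  0.0004 -0.0007 -0.     -0.0007 -0.0021] [-0.2  0.6 -2.8]
the job is handed in; nothing more can be done
None
```

View pics/j1s.png

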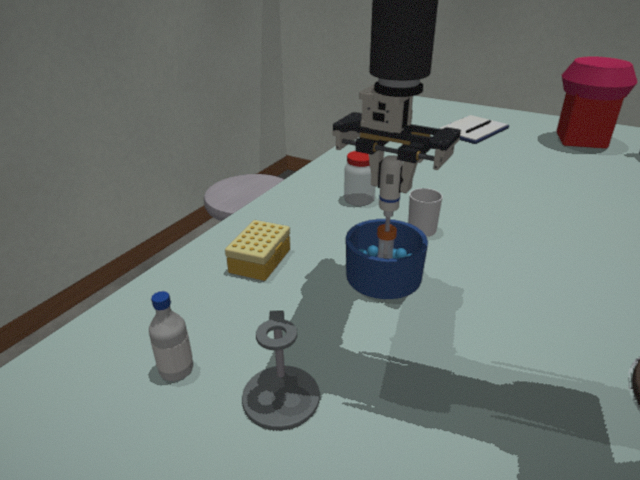

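The job was handed in at 42.5 s with the homogeniser still held in the tube.

**Pour:** The moves give no tilt, so I levered the cup over the bucket's rim, turning it in the grip. The first try stopped at about 66° and the second at about 51°, because the cup slipped in the pads. No balls came out either time. A third grip at the cup's lip reached about 108°. The wrist view then showed all eight balls in the bucket and the cup empty. I righted the cup and stood it on the bench, about 85 mm clear of the bucket.

**Probe:** I lifted the homogeniser straight up, lined it up just above the cap with the wrist camera, and lowered it in small steps. The only force on the tool was the handpiece's weight, about 3–4 N, so there was no sign of touching the cap or tube.

**Last checks:**
- **Depth:** arm readings put the tip about 15 mm above the tube floor, and the side view agrees on the nose edge and the hole edge.
- **Centring:** along x, shaft and hole agreed to about 0.3 mm. Along y the cameras disagreed: the wrist view put the shaft slightly to +y and the side view about 1 mm to −y. I split the difference with a final 0.4 mm shift and did not re-measure after it. The hole leaves 6 mm all round.
- **Stillness:** the tool was vertical and the arm at rest when handed in.
- **Bystanders:** the jar, bottle and tip box look unmoved.

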